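# Put the keypad spare away and secure the counter case

## Robot

A 6-joint arm with a two-finger parallel gripper is mounted at the origin on the work surface. World frame = base frame: x ahead of the robot, y to its left, z up, the work surface at z = 0. Lengths are in mm, angles in rad, forces in N, time in s.
With the tool pointing down it reaches from about 350 to 875 mm from the base axis. Payload 4.2 kg.
Tool frame: the origin (TCP) lies midway between the tips of the shut fingers; the grasp point (between the pads) lies 19 mm behind it (arm.grasp_offset is the distance from the TCP to the grasp point, in mm); z points along the fingers, y is the direction in which the jaws open and shut (so a half turn about z gives the same grasp; the last joint's range is limited). The gripper opens to 85 mm and grips with 20 to 120 N. Pads are 22 mm wide; open, the fingers measure 114 mm over their backs; the gripper's body (76 mm by 85 mm) begins 54 mm behind the grasp point. The pads swing forward as they close: fully open they stand 13 mm farther back than shut.
Start: joints at [-1.033, 0.385, 0.008, 0, -1.194, -0.259], TCP at [172.018, -600.84, 231.312] pointing down, gripper open.
Joint ranges: [-3.14, 3.14], [-1.21, 2.06], [-1.07, 1.41], [-3.16, 2.05], [-2.99, -0.16], [-3.1, 3.1]. Speed limits (rad/s): [2.79, 2.79, 3.14, 3.14, 3.14, 3.14].

## Interface

Orientations are given as a unit quaternion [x, y, z, w].
In Python, from bench import arm gives the robot as it stands.
- The arm moves only by the tool move_arm, never from a script. Its argument "moves" is a list of rows, each an object with "gripper": the gripper's target within -1 to 1 (fully open at 1, half-way at 0, shut at -1); "xyz": the shift along the tool's x, y, z in cm, a list of three; "angular": the turn, a rotation vector about the tool's x, y, z in rad, a list of three. In form: [{"gripper": gripper, "xyz": [dx, dy, dz], "angular": [wx, wy, wz]}, ...]. A call has 1 to 10 rows; each row is the pose to reach, as a shift and turn from the pose commanded when the call began, along the tool's axes at that moment; what a row does not reach only later rows make up. A row lasts 1/8 s, in which the tool goes at most 62.5 mm and 10.7 degrees, less where a joint would pass 70% of its speed; a pose out of reach is approached as far as the arm can. A call with a gripper value outside its range is refused whole. The fingers move at their own pace and stop on an object; the grip force is fixed at half the most. Time passes only in rows, so rows that repeat a pose let the fingers close. It gives the time, the measured TCP pose, the force and the opening at its end, in the units of the state.
- arm.read_state(): the state, without advancing time (a new reading comes with each control period).
- arm.get_image(name): name is "scene" or "top"; returns (picture, depth): 400x640x3 uint8, blue, green, red; 400x640 float32, mm along the optical axis (not along the pixel's ray), 0 where there is no reading.
- arm.get_calibration(name): a dict with "camera_matrix" (3x3 intrinsics, pixels), "k1" (the pictures are not rectified: a ray, as slopes to the right and down, at radius r is drawn at 1 + k1 r^2 times it, then the intrinsics apply), "R" (3x3) and "t" (3): a world point X has camera coordinates R X + t. Camera axes: x right, y down, z forward; pixel columns grow to the right and rows downward; lengths in mm; the calibration is good to about 2 mm. A picture is of the moment at which its call begins. get_calibration takes no time and is no camera call.
- arm.job_done(): hands the job in, once; it reports no verdict.
The state is a dict: "clock": time; "joints": joint angles; "joint_vel": joint speeds; "joint_efforts": joint torques, N m; "position": TCP position; "ee_rot": TCP orientation; "contact_force": force on the tool from outside, world axes, zero at the start; "wrist_torque": the same for the moment, N m; "gripper_width": finger opening in mm.
Only numpy, scipy, OpenCV 4.12 (cv2) and the standard library are available. Lean on these libraries where they do the work, as an engineer would, in place of code of your own. Each camera call takes 0.05 s, during which the arm holds its last target. There are 200 camera calls.

## Task

Lay the black rubber keypad spare flat on the floor of the open well at the front of the walnut case and let go of it; then pull the case's sliding cover fully shut over it by its handle, then swing the steel hasp right down over the cover's catch, and last flip the cam lever on the case's left side right down flat to lock the cover. Keep to that order, do not strike the acrylic shelf above the case, and leave the battery tester, the display cube and the desktop calculator standing where they are.

Things in the scene. Friction and masses are not known exactly. Their poses are not given: they have to be found in the camera images.
- case: Fixed walnut case, 280 (x) x 200 (y) x 90 mm. Origin: centre of underside; x from its front (hasp side, towards the robot) to its back, y left, z up. In mm here: well floor z 35, well walls x -120 and +30, y +-85; side walls 15 thick, top z 90, front wall top z 85. Left side: steel bracket out to y +150, x -78 to -12, lever's pivot ears to z 110.
- well_in (a point): Point on the well's floor, 50 mm behind the inner face of its front wall, on the case's middle line; the middle of the part of the well left open when the cover stands back.
- cover (a joint): Opening of the tan sliding cover (m): 0 shut, 0.105 fully back; slides along the case's x, shuts towards the hasp (-x). About 2 N moves it; stays where left. Plate 145 x 168 x 6 mm, z 79 to 85 of the case; front edge 100 mm in front of the handle: at opening d the well is open from its front wall over a length d.
- cover_handle (a point): Grip point on the cover's upright steel handle, on the case's middle line: a block 24 mm wide (case y), 16 mm deep (case x), 37 mm tall on the cover; this point is 25 mm above the cover's top (z 110 of the case), 12 mm below the handle's top. With the cover open it stands underneath the acrylic shelf.
- cover_catch (a point): Top of the catch on the cover, a steel staple 18 mm long (case x), 6 mm wide, 22 mm high, 73 mm in front of the handle; it comes up through the hasp's slot when the cover is shut and the hasp is down.
- hasp (a joint): Angle of the hasp (rad): 0 lying flat, level over the cover's catch and pointing to the case's back; pi/2 upright; more than that leaning to the robot; stop at 2.1. Stiff hinge: stays where it is left, about 1 N at its tab moves it.
- hasp_hinge (a point): Middle of the hasp's hinge line (parallel to the case's y), over the case's front wall at x -135, y 0, z 94 mm of the case. The hasp is a steel strap 92 mm long from here, 44 mm wide, 5 mm thick, mid-plane through the hinge line, with a slot 30 x 22 mm from 27 to 57 mm out.
- hasp_tab (a point): Middle of the outer face of the hasp's solid end tab, 76 mm from the hinge: the face that is on top when the hasp is down and looks to the robot when it stands upright. The tab runs from 56 to 92 mm from the hinge.
- lever (a joint): Angle of the cam lever (rad): 0 lying flat and level, pointing to the case's back (locked); pi/2 upright; stop at 2.1 leaning to the robot. Stays where it is left, about 1.5 N at its end moves it.
- lever_pivot (a point): Cam lever's pivot (axis parallel to the case's y), in the bracket on the case's left side, at x -50, y +130, z 100 mm of the case. The lever is a steel bar 95 mm long from here, 18 mm wide (y), 10 mm thick about the pivot, with a round black cross grip 18 mm thick, 24 mm wide, 86 mm out.
- lever_push (a point): Point on the lever's outer face (on top when it is flat, looking to the robot when upright), 60 mm from the pivot.
- shelf: Smoked acrylic shelf 115 (x) x 240 (y) x 8 mm over the back of the case. It covers x +40 to +155 mm of the case, underside 245 mm above the counter; chrome posts at x +130, y +-85; cartons on it, from x +90 back, reach 303 mm above the counter. This entry's frame is the case's own frame.
- keypad: Black rubber keypad spare, a rigid block with rows of small raised keys, 70 (x) x 44 (y) x 18 mm, about 70 g, lying on the counter to the left or the right of the case. Origin: centre of its underside; x along its length, z up.
- tester: Chrome battery tester, bystander, 90 (x) x 55 (y) x 40 mm; origin at the centre of its underside.
- cube: Smoked acrylic display cube, bystander, 62 mm; origin at the centre of its underside.
- calculator: Tan desktop calculator, bystander, 150 (x) x 190 (y) x 56 mm; origin at the centre of its underside.
Mind the look-alikes: they are no part of the job. Several things look just like the keypad: the one meant starts nearest to the robot's base.

How it is judged:
By the outcome, as a careful person would: the job done as asked, in the order asked, and still so for the second after the job is handed in, with the robot touching nothing.
It also fails if it takes over 72 s, if anything falls off the work surface, if the arm or the gripper's body presses on something with over 40 N, if the wrist force passes 120 N, or if a joint passes its speed limit or range.

## Working session

There is one attempt and no reset: what is moved stays moved. The work goes in short steps, Python scripts to look and compute and a tool call to move; the robot and the scene stay as the last step left them, time stands still between calls to the robot, and variables do not carry over. Pictures are saved under pics/ and viewed, about 8 in all and at most 12, crops included, and the job is handed in when it is done.

Besides the shell and the picture viewer there is one more tool, called after ">>>" as name(argument=value, ...), one argument or row to a line, values as JSON. move_arm: Moves the arm, as the interface text tells. Its arguments: {"type":"object","properties":{"moves":{"type":"array","items":{"type":"object","properties":{"gripper":{"type":"number"},"xyz":{"type":"array","items":{"type":"number"}},"angular":{"type":"array","items":{"type":"number"}}}}}},"required":["moves"]}

```bash
mkdir -p pics; ls; cat > h.py <<'E'
import numpy as np, cv2
from bench import arm
def cal(n):
    c=arm.get_calibration(n); return np.array(c["camera_matrix"]),c["k1"],np.array(c["R"]),np.array(c["t"]).ravel()
def unproj(n,u,v,d=None,z=None):
    K,k1,R,t=cal(n)
    p=cv2.undistortPoints(np.array([[[u,v]]],float),K,np.array([k1,0,0,0.]))[0,0]
    r=np.array([p[0],p[1],1.])
    if z is not None:
        o=-R.T@t; w=R.T@r; d=(z-o[2])/w[2]
    return R.T@(r*d-t)
def proj(n,X):
    K,k1,R,t=cal(n)
    return cv2.projectPoints(np.array(X,float).reshape(-1,1,3),cv2.Rodrigues(R)[0],t,K,np.array([k1,0,0,0.]))[0].reshape(-1,2)
E
python3 - <<'E'
from h import *
for n in("scene","top"):
    im,d=arm.get_image(n); cv2.imwrite(f"pics/{n}0.png",im); np.save(n+"0.npy",d)
    print(n,cal(n))
print(arm.read_state())
E
```

```text
pics
scene (array([[395.65687838,   0.        , 319.94868759],
       [  0.        , 395.65687838, 197.14853583],
       [  0.        ,   0.        ,   1.        ]]), 0.015513919508319917, array([[ 0.9999371 ,  0.00626072, -0.00930587],
       [ 0.00207769, -0.91874274, -0.39485118],
       [-0.01102176,  0.39480701, -0.91869796]]), array([-605.8387234 ,   36.65354682, 1125.36488625]))
top (array([[407.42382715,   0.        , 313.99214672],
       [  0.        , 407.42382715, 204.92440573],
       [  0.        ,   0.        ,   1.        ]]), -0.011364157221380438, array([[ 0.02041487, -0.99976292,  0.00757208],
       [-0.99742553, -0.02088672, -0.06860076],
       [ 0.06874265, -0.00615211, -0.99761546]]), array([ -13.81011662,  614.34744745, 1060.96421207]))
{'clock': 0.1, 'joints': array([-1.03340791e+00,  3.85458452e-01,  6.74623318e-03, -4.53637109e-04,
       -1.19395586e+00, -2.58598870e-01]), 'joint_vel': array([-0.00071571, -0.00159562,  0.00227351,  0.0035683 ,  0.0015613 ,
        0.00015707]), 'joint_efforts': array([-1.36653267e-03, -3.93318987e+01,  1.88929135e+01,  4.19800624e+00,
       -2.58291009e-03,  4.70780407e-06]), 'position': array([ 171.87338236, -600.3622201 ,  230.33462439]), 'ee_rot': array([-1.38860868e-01,  9.90311435e-01,  9.44438027e-04, -1.68370269e-04]), 'contact_force': array([-0.22465849,  0.06335834,  0.85112406]), 'wrist_torque': array([-0.01260338,  0.02501367, -0.00401314]), 'gripper_width': 85.48220002960076}
```

View pics/top0.png

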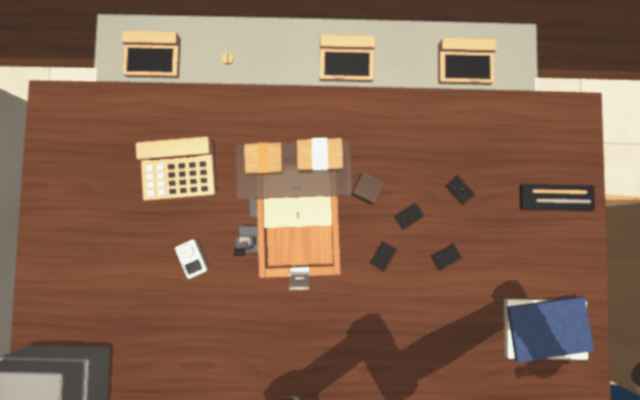

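View pics/scene0.png

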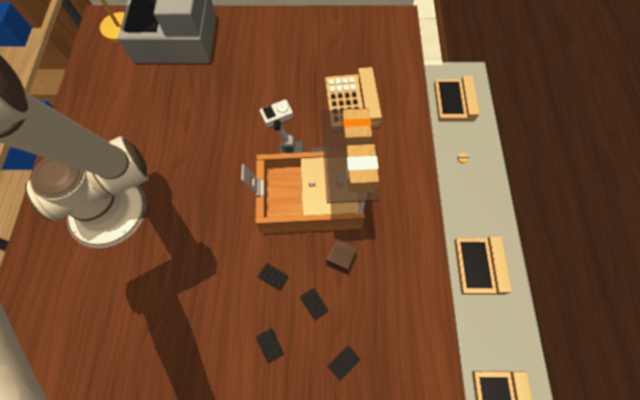

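Top view: the case is centred near (298,235) with its front down at row 275. There are four keypads, at (383,256), (446,257), (409,216) and (460,190); the first looks nearest to the base. The hasp is at (299,278) and the lever at (243,242).

```bash
python3 - <<'E'
from h import *
im=cv2.imread("pics/top0.png")
cv2.imwrite("pics/top0c.png",cv2.resize(im[180:300,220:400],None,fx=4.4,fy=4.4,interpolation=cv2.INTER_CUBIC))
d=np.load("top0.npy"); K,k1,R,t=cal("top")
v,u=np.mgrid[0:400,0:640]; uv=np.stack([u,v],-1).reshape(-1,1,2).astype(float)
p=cv2.undistortPoints(uv,K,np.array([k1,0,0,0.])).reshape(-1,2)
W=((np.c_[p,np.ones(len(p))]*d.reshape(-1,1)-t)@R).reshape(400,640,3)
g=im.max(2)
# keypads
for c in [(383,256),(446,257),(409,216),(460,190)]:
    x0,y0=c; s=np.s_[y0-22:y0+23,x0-22:x0+23]
    m=((W[s][...,2]>9)&(W[s][...,2]<26)&(g[s]<70)).astype(np.uint8)
    n,l,st,ce=cv2.connectedComponentsWithStats(m); k=l[22,22]; 
    P=W[s][l==k]; r=cv2.minAreaRect(P[:,:2].astype(np.float32)); print(c,k,len(P),np.round(P[:,2].mean(),1),r,np.linalg.norm(r[0]))
# case: tops z 84..96
m=((W[...,2]>84)&(W[...,2]<96)); m[:, :240]=0;m[:,350:]=0;m[:190]=0;m[300:]=0
# side walls: woodish orange colour
hsv=cv2.cvtColor(im,cv2.COLOR_BGR2HSV)
for row in range(196,280,8):
    xs=np.where(m[row])[0]
    if len(xs): print(row,[(x,*np.round(W[row,x]).astype(int)) for x in (xs[0],xs[-1])])
for col in (275,298,320):
    print(col,[(r,*np.round(W[r,col]).astype(int)) for r in range(180,296,4)])
print("tip table z",np.median(W[330:350,200:260,2]))
cs=m.astype(np.uint8); P=W[cs>0][:,:2].astype(np.float32)
E
```

```text
(383, 256) 1 353 15.5 ((483.427978515625, -186.15725708007812), (39.6147575378418, 63.0383186340332), 60.97789764404297) 518.031982386495
(446, 257) 1 374 15.7 ((484.08038330078125, -353.6539001464844), (40.88615036010742, 65.951904296875), 28.795808792114258) 599.5038770395491
(409, 216) 1 334 15.6 ((591.1514892578125, -254.64710998535156), (38.12712860107422, 64.78845977783203), 34.08814239501953) 643.6654673629939
(460, 190) 1 354 15.3 ((664.2979125976562, -391.76513671875), (66.33824157714844, 39.366668701171875), 42.43575668334961) 771.2143923902511
196 [(np.int64(314), np.int64(632), np.int64(0), np.int64(88)), (np.int64(336), np.int64(633), np.int64(-55), np.int64(89))]
204 [(np.int64(258), np.int64(609), np.int64(138), np.int64(92)), (np.int64(336), np.int64(613), np.int64(-55), np.int64(88))]
212 [(np.int64(258), np.int64(589), np.int64(138), np.int64(88)), (np.int64(336), np.int64(593), np.int64(-56), np.int64(89))]
220 [(np.int64(258), np.int64(569), np.int64(138), np.int64(88)), (np.int64(337), np.int64(573), np.int64(-59), np.int64(89))]
228 [(np.int64(258), np.int64(550
[... 4591 characters left out ...]
4(35)), (244, np.int64(512), np.int64(-19), np.int64(33)), (248, np.int64(501), np.int64(-19), np.int64(35)), (252, np.int64(491), np.int64(-19), np.int64(36)), (256, np.int64(481), np.int64(-19), np.int64(35)), (260, np.int64(470), np.int64(-20), np.int64(29)), (264, np.int64(460), np.int64(-20), np.int64(35)), (268, np.int64(454), np.int64(-19), np.int64(88)), (272, np.int64(444), np.int64(-19), np.int64(86)), (276, np.int64(425), np.int64(-21), np.int64(-3)), (280, np.int64(415), np.int64(-21), np.int64(-1)), (284, np.int64(405), np.int64(-22), np.int64(4)), (288, np.int64(393), np.int64(-22), np.int64(-4)), (292, np.int64(383), np.int64(-22), np.int64(0))]
tip table z -0.2769093771204091
```

View pics/top0c.png

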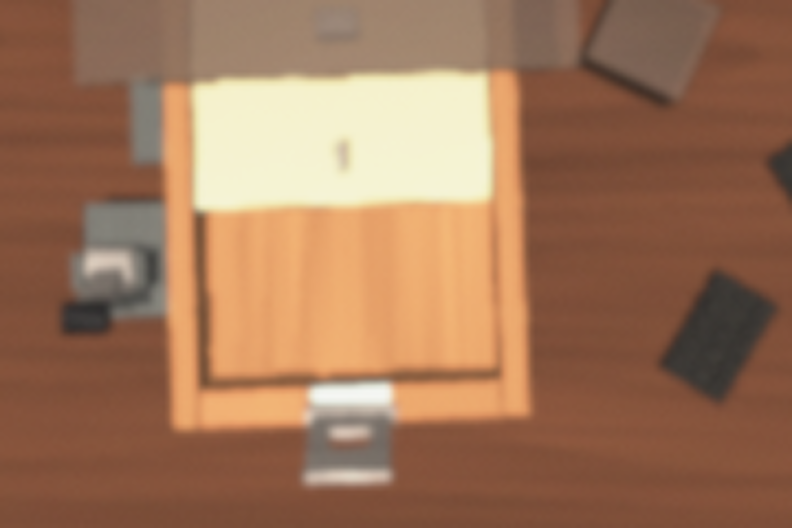

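```bash
python3 - <<'E'
from h import *
from scipy.optimize import least_squares
f=lambda a,b:((a+.5)/4.4+220-.5,(b+.5)/4.4+180-.5)
# crop px -> case point
obs=[((175,430),(-140,100,90)),((530,413),(-140,-100,90)),((498,372),(-120,-85,35)),((163,80),(None,100,90)),((513,75),(None,-100,90)),((169,250),(None,100,90)),((521,250),(None,-100,90))]
def tr(q,P):
    c,s=np.cos(q[2]),np.sin(q[2]);return np.array([q[0]+c*P[0]-s*P[1],q[1]+s*P[0]+c*P[1],P[2]])
def res(q):
    r=[]
    for a,P in obs:
        w=unproj("top",*f(*a),z=P[2])-tr(q,(0,0,0)); c,s=np.cos(q[2]),np.sin(q[2])
        l=(c*w[0]+s*w[1],-s*w[0]+c*w[1])
        if P[0] is not None:r.append(l[0]-P[0])
        r.append(l[1]-P[1])
    return r
q=least_squares(res,[570,35,0.05],loss="soft_l1").x; print(q,np.round(res(q),1))
def loc(w):
    c,s=np.cos(q[2]),np.sin(q[2]);w=w-np.array([q[0],q[1],0]);return np.round([c*w[0]+s*w[1],-s*w[0]+c*w[1],w[2]],1)
for a,z in [((196,210),85),((492,198),85),((342,157),107),((343,140),107),((336,25),122),((336,40),122),((336,25),110)]: print("cover",loc(unproj("top",*f(*a),z=z)))
K=np.load("top0.npy")
for a in [(85,318),(85,310),(110,265),(115,280),(150,270),(75,270),(345,470),(345,480),(320,450),(350,395),(380,440),(345,140),(336,25)]:
    u,v=f(*a);print(a,loc(unproj("top",u,v,d=K[int(round(v)),int(round(u))])))
for n,P in [("well",(-70,0,35)),("hinge",(-135,0,94)),("pivot",(-50,130,100)),("handle",(77.5,0,110))]: print(n,tr(q,P))
# scene-camera check: project
sc=cv2.imread("pics/scene0.png"); 
L=[(-140,100,90),(-140,-100,90),(140,-100,90),(-135,-22,94),(-135,22,94),(-50,130,100),(-135,0,94)]
for X in L: u=proj("scene",tr(q,X))[0]; print(X,u); cv2.circle(sc,tuple(np.round(u).astype(int)),0,(0,0,255),-1)
cv2.imwrite("pics/scene0c.png",cv2.resize(sc[90:300,225:395],None,fx=2.8,fy=2.8,interpolation=cv2.INTER_NEAREST))
sd=np.load("scene0.npy")
im=cv2.imread("pics/scene0.png")
# hasp & lever points from scene depth
pts=[]
for v in range(110,200):
    for u in range(235,305):
        if sd[v,u]>0: pts.append([u,v,*loc(unproj("scene",u,v,d=sd[v,u]))])
P=np.array(pts)
h=P[(P[:,4]>100)&(abs(P[:,3])<30)&(P[:,2]<-90)];print("hasp",len(h)); print(h[::max(1,len(h)//18)])
l=P[(P[:,4]>108)&(P[:,3]>105)&(P[:,2]<0)];print("lever",len(l)); print(l[::max(1,len(l)//18)])
E
```

```text
[5.74928702e+02 3.98441354e+01 6.54722937e-02] [ 0.  -0.7  0.4  0.8 -0.4 -0.2 -1.   1.1 -1.   1.4]
cover [-17.9  83.6  85. ]
cover [-18.6 -84.   85. ]
cover [  7.4  -0.8 107. ]
cover [ 16.8  -1.8 107. ]
cover [ 79.3  -1.  122. ]
cover [ 71.1  -0.7 122. ]
cover [ 80.7  -0.7 110. ]
(85, 318) [-71.8 129.7 189.5]
(85, 310) [-67.7 129.4 190.5]
(110, 265) [-46.4 128.5 113.8]
(115, 280) [-54.3 122.2 137.5]
(150, 270) [-50.4 110.   90.4]
(75, 270) [-48.3 148.  112.3]
(345, 470) [-154.9    2.1  180. ]
(345, 480) [-183.7    9.     1.2]
(320, 450) [-147.    15.6  156.3]
(350, 395) [-125.2    1.    88.3]
(380, 440) [-144.7  -15.7  143.9]
(345, 140) [17.9 -2.2 85.3]
(336, 25) [ 63.9  -5.1 251.6]
well [505.07868052  35.26434848  35.        ]
hinge [440.21794595  31.01168917  94.        ]
pivot [516.53051099 166.29432818 100.        ]
handle [652.26265511  44.91461385 110.        ]
(-140, 100, 90) [255.55760477 154.32016248]
(-140, -100, 90) [255.1714517  222.81453918]
(140, -100, 90) [364.46255681 216.36527429]
(-135, -22, 94) [257.00290929 194.14763611]
(-135, 22, 94) [257.06026586 179.0614608 ]
(-50, 130, 100) [287.64824649 141.20654656]
(-135, 0, 94) [257.03217939 186.54213167]Traceback (most recent call last):
  File "<stdin>", line 35, in <module>
  File "h.py", line 6, in unproj
    K,k1,R,t=cal(n)
             ~~~^^^
  File "h.py", line 4, in cal
    c=arm.get_calibration(n); return np.array(c["camera_matrix"]),c["k1"],np.array(c["R"]),np.array(c["t"]).ravel()
ValueError: time passes only in moves, steps and waits
```

View pics/scene0c.png

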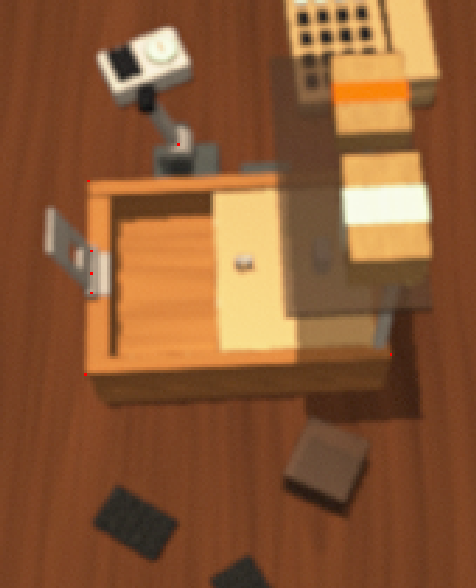

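Scene crop: the reprojected case points (red) sit on the case corners and the hinge, so the pose fits. The hasp leans towards the robot at about 1.8 rad, the lever leans at about 1.8 rad, and the cover is fully back.

```bash
cat >> h.py <<'E'
from scipy.spatial.transform import Rotation as Ro
Q=np.array([574.9,39.8,0.0655])
def case(P):
    c,s=np.cos(Q[2]),np.sin(Q[2]);return np.array([Q[0]+c*P[0]-s*P[1],Q[1]+s*P[0]+c*P[1],P[2]])
def loc(w):
    c,s=np.cos(Q[2]),np.sin(Q[2]);w=np.array(w)-np.array([Q[0],Q[1],0]);return np.round([c*w[0]+s*w[1],-s*w[0]+c*w[1],w[2]],1)
def rot(z,y):  # tool axes from z dir and jaw dir
    z=np.array(z,float);z/=np.linalg.norm(z);y=np.array(y,float);y-=z*(y@z);y/=np.linalg.norm(y)
    return Ro.from_matrix(np.c_[np.cross(y,z),y,z])
def crot(pitch,flip=1): # pitch below horizontal (deg), pointing case +x, jaw along case y
    a=np.radians(pitch); w=Ro.from_euler("z",Q[2]).as_matrix()
    return rot(w@[np.cos(a),0,-np.sin(a)],w@[0,flip,0])
def go(p,r=None,s=None):
    s=s or arm.read_state(); R0=Ro.from_quat(s["ee_rot"]); r=r or R0
    print("xyz cm",np.round(R0.inv().apply(np.array(p)-s["position"])/10,2),"ang",np.round((R0.inv()*r).as_rotvec(),3))
def show():
    s=arm.read_state();R0=Ro.from_quat(s["ee_rot"])
    print(s["clock"],"tcp",s["position"].round(1),"loc",loc(s["position"]),"z",R0.as_matrix()[:,2].round(3),"y",R0.as_matrix()[:,1].round(3),"F",s["contact_force"].round(1),"w",round(s["gripper_width"],1),"q",s["joints"].round(2))
E
python3 - <<'E'
from h import *
print(unproj("scene",273.4,276.6,z=17),case((-70,0,35)))
a=np.radians(61); r=rot([0,0,-1],[np.cos(a),np.sin(a),0])
go((483.5,-186.2,120),r)
E
```

```text
[ 486.26751313 -191.02391956   17.        ] [505.05010507  35.21827776  35.        ]
xyz cm [-41.35  31.23  11.09] ang [ 0.002 -0.001  0.785]
```

>>> move_arm(
  moves=[
    {"gripper":1,"xyz":[-41.35,31.23,11.09],"angular":[0,0,0.785]},
    {"gripper":1,"xyz":[-41.35,31.23,11.09],"angular":[0,0,0.785]},
    {"gripper":1,"xyz":[-41.35,31.23,11.09],"angular":[0,0,0.785]},
    {"gripper":1,"xyz":[-41.35,31.23,11.09],"angular":[0,0,0.785]},
    {"gripper":1,"xyz":[-41.35,31.23,11.09],"angular":[0,0,0.785]},
    {"gripper":1,"xyz":[-41.35,31.23,11.09],"angular":[0,0,0.785]},
    {"gripper":1,"xyz":[-41.35,31.23,11.09],"angular":[0,0,0.785]},
    {"gripper":1,"xyz":[-41.35,31.23,11.09],"angular":[0,0,0.785]},
    {"gripper":1,"xyz":[-41.35,31.23,11.09],"angular":[0,0,0.785]},
    {"gripper":1,"xyz":[-41.35,31.23,11.09],"angular":[0,0,0.785]},
  ],
)

```text
clock: 1.35
position: [484.7, -184.4, 119.3]
ee_rot: [0.248, 0.969, -0.0, -0.001]
contact_force: [0.0, -0.8, 0.3]
gripper_width: 85.4
```

```bash
python3 - <<'E'
from h import *
im=cv2.imread("pics/top0.png"); s=cv2.imread("pics/scene0.png")
for n,I,(x0,y0) in (("top",im,(383,256)),("scene",s,(273,277))):
    g=I[y0-22:y0+23,x0-22:x0+23].max(2); m=(g<62).astype(np.uint8)
    N,l,st,ce=cv2.connectedComponentsWithStats(m); k=l[22,22]
    ys,xs=np.where(l==k); r=cv2.minAreaRect(np.c_[xs+x0-22,ys+y0-22].astype(np.float32))
    P=np.array([unproj(n,*b,z=16)[:2] for b in cv2.boxPoints(r)],np.float32); print(n,len(xs),r,cv2.minAreaRect(P))
show()
E
```

```text
top 293 ((382.45758056640625, 255.97642517089844), (13.792259216308594, 22.436702728271484), 29.05460548400879) ((483.0721130371094, -185.3843994140625), (36.464805603027344, 59.886451721191406), 61.492618560791016)
scene 393 ((272.7353210449219, 276.441162109375), (25.038793563842773, 15.77786922454834), 30.963754653930664) ((484.12896728515625, -189.93832397460938), (40.458866119384766, 67.50665283203125), 60.21614074707031)
1.35 tcp [ 484.7 -184.4  119.3] loc [-104.7 -217.8  119.3] z [-0.002  0.    -1.   ] y [ 0.481  0.877 -0.001] F [ 0.  -0.8  0.3] w 85.4 q [-0.05  0.32 -0.4  -0.   -0.85 -2.02]
```

```bash
python3 - <<'E'
from h import *
go((483.5,-187.5,3))
E
```

```text
xyz cm [-0.06 -0.32 11.63] ang [0. 0. 0.]
```

>>> move_arm(
  moves=[
    {"gripper":1,"xyz":[-0.1,-0.3,4],"angular":[0,0,0]},
    {"gripper":1,"xyz":[-0.1,-0.3,8],"angular":[0,0,0]},
    {"gripper":1,"xyz":[-0.1,-0.3,11.2],"angular":[0,0,0]},
    {"gripper":1,"xyz":[-0.1,-0.3,11.6],"angular":[0,0,0]},
    {"gripper":1,"xyz":[-0.1,-0.3,11.6],"angular":[0,0,0]},
    {"gripper":-1,"xyz":[-0.1,-0.3,11.6],"angular":[0,0,0]},
    {"gripper":-1,"xyz":[-0.1,-0.3,11.6],"angular":[0,0,0]},
    {"gripper":-1,"xyz":[-0.1,-0.3,11.6],"angular":[0,0,0]},
    {"gripper":-1,"xyz":[-0.1,-0.3,11.6],"angular":[0,0,0]},
    {"gripper":-1,"xyz":[-0.1,-0.3,11.6],"angular":[0,0,0]},
  ],
)

```text
clock: 2.6
position: [483.8, -190.0, 5.9]
ee_rot: [0.25, 0.968, 0.0, 0.001]
contact_force: [-2.2, 0.4, 6.9]
gripper_width: 41.5
```

```bash
python3 - <<'E'
from h import *
show(); s=arm.read_state(); p=s["position"]; go((p[0],p[1],243))
E
```

```text
2.6 tcp [ 483.8 -190.     5.9] loc [-105.9 -223.3    5.9] z [ 0.002 -0.    -1.   ] y [0.484 0.875 0.001] F [-2.2  0.4  6.9] w 41.5 q [-0.06  0.49 -0.51  0.   -0.57 -2.02]
xyz cm [-5.000e-02  2.000e-02 -2.371e+01] ang [0. 0. 0.]
```

```bash
python3 - <<'E'
from h import *
t=case((-70,0,0)); go((t[0],t[1],160),crot(90)); go((t[0],t[1],42),crot(90))
E
```

```text
xyz cm [  9.02  20.74 -15.42] ang [ 0.     0.002 -0.571]
xyz cm [ 9.05 20.73 -3.62] ang [ 0.     0.002 -0.571]
```

>>> move_arm(
  moves=[
    {"gripper":-1,"xyz":[0,0,-5],"angular":[0,0,0]},
    {"gripper":-1,"xyz":[0,0,-10],"angular":[0,0,0]},
    {"gripper":-1,"xyz":[0.2,0.4,-15.4],"angular":[0,0,0]},
    {"gripper":-1,"xyz":[3,6,-15.4],"angular":[0,0,-0.18]},
    {"gripper":-1,"xyz":[5,11,-15.4],"angular":[0,0,-0.36]},
    {"gripper":-1,"xyz":[7,16,-15.4],"angular":[0,0,-0.5]},
    {"gripper":-1,"xyz":[9,20.7,-15.4],"angular":[0,0,-0.571]},
    {"gripper":-1,"xyz":[9,20.7,-15.4],"angular":[0,0,-0.571]},
    {"gripper":-1,"xyz":[9,20.7,-15.4],"angular":[0,0,-0.571]},
  ],
)

```text
clock: 3.72
position: [504.2, 34.8, 158.4]
ee_rot: [-0.033, 0.999, 0.0, -0.0]
contact_force: [-0.1, 0.0, -0.5]
gripper_width: 41.8
```

```bash
python3 - <<'E'
from h import *
show(); t=case((-70,0,0)); go((t[0],t[1],42),crot(90))
im,d=arm.get_image("scene"); cv2.imwrite("pics/s1.png",cv2.resize(im[80:260,200:400],None,fx=3,fy=3))
E
```

```text
3.725 tcp [504.2  34.8 158.4] loc [-70.9  -0.4 158.4] z [-0. -0. -1.] y [-0.065  0.998  0.   ] F [-0.1  0.  -0.5] w 41.8 q [ 0.39  0.25 -0.39 -0.   -0.93 -1.9 ]
xyz cm [-0.09  0.04 11.64] ang [ 0. -0. -0.]
```

View pics/s1.png

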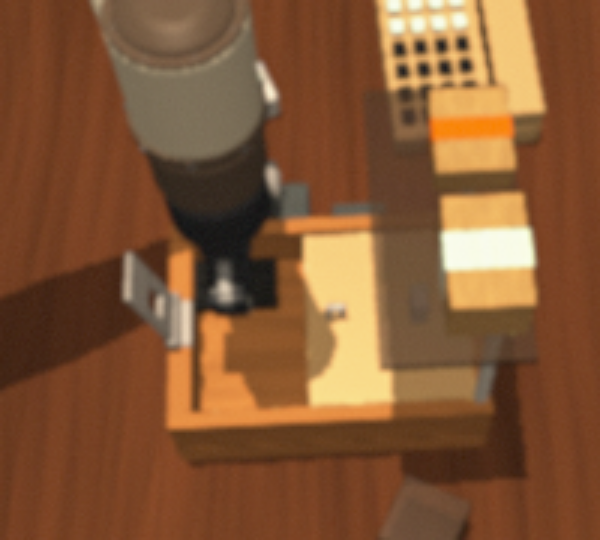

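The keypad is held over the well, dark at (235,280) in this crop. Before lowering, I'll check the arm's clearance to the lever and the hasp from the depth images.

```bash
cat >> h.py <<'E'
def cloud(n):
    im,d=arm.get_image(n); K,k1,R,t=cal(n)
    v,u=np.mgrid[0:400,0:640]; uv=np.stack([u,v],-1).reshape(-1,1,2).astype(float)
    p=cv2.undistortPoints(uv,K,np.array([k1,0,0,0.])).reshape(-1,2)
    W=(np.c_[p,np.ones(len(p))]*d.reshape(-1,1)-t)@R
    c,s=np.cos(Q[2]),np.sin(Q[2]);w=W-np.array([Q[0],Q[1],0])
    L=np.c_[c*w[:,0]+s*w[:,1],-s*w[:,0]+c*w[:,1],w[:,2]]; L[d.ravel()==0]=-9999
    return im,L.reshape(400,640,3)
E
python3 - <<'E'
from h import *
for n in("scene","top"):
    im,L=cloud(n); P=L.reshape(-1,3)
    for z in range(200,700,40):
        m=(P[:,2]>z)&(P[:,2]<z+40)&(P[:,0]>-400)&(P[:,0]<30)&(abs(P[:,1])<300)
        if m.sum()>3: print(n,z,m.sum(),np.percentile(P[m],[1,99],axis=0).round().tolist())
E
```

```text
scene 200 92 [[-88.0, -63.0, 201.0], [-54.0, -21.0, 239.0]]
scene 240 205 [[-88.0, -69.0, 242.0], [-53.0, -20.0, 279.0]]
scene 280 274 [[-104.0, -40.0, 282.0], [-34.0, -6.0, 319.0]]
scene 320 311 [[-106.0, -42.0, 321.0], [-32.0, -5.0, 360.0]]
scene 360 396 [[-105.0, -44.0, 361.0], [-32.0, -10.0, 399.0]]
scene 400 537 [[-113.0, -47.0, 402.0], [-27.0, 2.0, 439.0]]
scene 440 1070 [[-170.0, -44.0, 441.0], [-29.0, 202.0, 480.0]]
scene 480 4943 [[-207.0, -43.0, 481.0], [-32.0, 200.0, 519.0]]
scene 520 1825 [[-277.0, 58.0, 521.0], [-146.0, 148.0, 560.0]]
scene 560 2159 [[-331.0, 39.0, 560.0], [-194.0, 123.0, 600.0]]
scene 600 2124 [[-382.0, 22.0, 600.0], [-245.0, 83.0, 640.0]]
scene 640 899 [[-393.0, 15.0, 640.0], [-309.0, 43.0, 668.0]]
top 200 8 [[-65.0, -49.0, 210.0], [-57.0, -46.0, 236.0]]
top 240 108 [[-82.0, -66.0, 248.0], [-57.0, -49.0, 266.0]]
top 400 70 [[-73.0, -46.0, 412.0], [-24.0, 5.0, 427.0]]
top 440 892 [[-173.0, 17.0, 457.0], [-43.0, 213.0, 480.0]]
top 480 8269 [[-169.0, -36.0, 481.0], [-34.0, 205.0, 519.0]]
top 520 2545 [[-232.0, 66.0, 520.0], [-142.0, 160.0, 560.0]]
top 560 2204 [[-239.0, 67.0, 560.0], [-192.0, 146.0, 595.0]]
```

>>> move_arm(
  moves=[
    {"gripper":-1,"xyz":[-0.1,0,4],"angular":[0,0,0]},
    {"gripper":-1,"xyz":[-0.1,0,8],"angular":[0,0,0]},
    {"gripper":-1,"xyz":[-0.1,0,10.5],"angular":[0,0,0]},
    {"gripper":-1,"xyz":[-0.1,0,11.6],"angular":[0,0,0]},
    {"gripper":-1,"xyz":[-0.1,0,11.6],"angular":[0,0,0]},
    {"gripper":-1,"xyz":[-0.1,0,11.6],"angular":[0,0,0]},
  ],
)

```text
clock: 4.62
position: [506.4, 34.7, 43.2]
ee_rot: [-0.032, 0.999, 0.0, 0.001]
contact_force: [-0.4, 0.3, -0.3]
gripper_width: 41.7
```

```bash
python3 - <<'E'
from h import *
show()
E
```

```text
4.625 tcp [506.4  34.7  43.2] loc [-68.7  -0.6  43.2] z [ 0.002  0.001 -1.   ] y [-0.064  0.998  0.   ] F [-0.4  0.3 -0.3] w 41.7 q [ 0.39  0.41 -0.51  0.   -0.64 -1.9 ]
```

>>> move_arm(
  moves=[
    {"gripper":-1,"xyz":[0,0,0.15],"angular":[0,0,0]},
    {"gripper":-1,"xyz":[0,0,0.25],"angular":[0,0,0]},
    {"gripper":0.6,"xyz":[0,0,0.25],"angular":[0,0,0]},
    {"gripper":0.6,"xyz":[0,0,0.25],"angular":[0,0,0]},
    {"gripper":0.6,"xyz":[0,0,0.25],"angular":[0,0,0]},
    {"gripper":0.6,"xyz":[0,0,-1],"angular":[0,0,0]},
    {"gripper":0.6,"xyz":[0,0,-5],"angular":[0,0,0]},
    {"gripper":0.6,"xyz":[0,0,-10],"angular":[0,0,0]},
    {"gripper":0.6,"xyz":[0,0,-15],"angular":[0,0,0]},
    {"gripper":0.6,"xyz":[0,0,-15],"angular":[0,0,0]},
  ],
)

```text
clock: 5.88
position: [508.3, 35.5, 197.8]
ee_rot: [-0.033, 0.999, 0.001, 0.005]
contact_force: [0.1, 0.4, -1.0]
gripper_width: 68.3
```

```bash
python3 - <<'E'
from h import *
show()
for n in ("scene","top"):
    im,L=cloud(n)
    m=(im.max(2)<75)&(L[...,2]>40)&(L[...,2]<62)&(abs(L[...,1])<84)&(L[...,0]>-119)&(L[...,0]<-15)
    P=L[m]; print(n,len(P)); 
    if len(P)>20: print(np.percentile(P,[3,50,97],axis=0).round(1), cv2.minAreaRect(P[:,:2].astype(np.float32)))
# grasp plan at handle case(84,0,111), pitch 45; TCP = g + 19*z
for pit,gx,gz in ((45,-10,150),(45,10,113),(45,84,113)):
    r=crot(pit); z=r.as_matrix()[:,2]; go(case((gx,0,gz))+19*z,r)
E
```

```text
5.875 tcp [508.3  35.5 197.8] loc [-6.670e+01  1.000e-01  1.978e+02] z [ 0.011  0.003 -1.   ] y [-0.065  0.998  0.003] F [ 0.1  0.4 -1. ] w 68.3 q [ 0.39  0.21 -0.33  0.   -1.02 -1.9 ]
scene 340
[[-100.6  -22.6   42.2]
 [ -68.1   -4.4   47.9]
 [ -38.3   16.    54. ]] ((-69.41557312011719, -1.3578510284423828), (44.00336837768555, 63.814430236816406), 88.99284362792969)
top 0
xyz cm [-7.3   0.04  5.67] ang [ 0.001 -0.784 -0.001]
xyz cm [-9.3   0.04  9.37] ang [ 0.001 -0.784 -0.001]
xyz cm [-16.7    0.04   9.38] ang [ 0.001 -0.784 -0.001]
```

The scene cloud shows the keypad flat on the well floor, centred near case (-69,-1). Next I tilt the tool to 45° for the handle under the shelf.

>>> move_arm(
  moves=[
    {"gripper":0.6,"xyz":[-1.2,0,0.9],"angular":[0,-0.13,0]},
    {"gripper":0.6,"xyz":[-2.4,0,1.8],"angular":[0,-0.26,0]},
    {"gripper":0.6,"xyz":[-3.6,0,2.8],"angular":[0,-0.39,0]},
    {"gripper":0.6,"xyz":[-4.8,0,3.7],"angular":[0,-0.52,0]},
    {"gripper":0.6,"xyz":[-6,0,4.7],"angular":[0,-0.65,0]},
    {"gripper":0.6,"xyz":[-7.3,0,5.7],"angular":[0,-0.784,0]},
    {"gripper":0.6,"xyz":[-7.3,0,5.7],"angular":[0,-0.784,0]},
    {"gripper":0.6,"xyz":[-7.3,0,5.7],"angular":[0,-0.784,0]},
  ],
)

```text
clock: 6.98
position: [585.3, -34.1, 208.2]
ee_rot: [-0.123, 0.944, -0.132, 0.275]
contact_force: [0.4, -0.4, 0.6]
gripper_width: 68.2
```

```bash
python3 - <<'E'
from h import *
show()
for pit,gx,gz in ((45,10,113),(45,84,113)):
    r=crot(pit); z=r.as_matrix()[:,2]; go(case((gx,0,gz))+19*z,r)
im,L=cloud("scene"); cv2.imwrite("pics/s2.png",cv2.resize(im[80:260,200:400],None,fx=3,fy=3))
P=L.reshape(-1,3)
h=P[(P[:,2]>100)&(P[:,2]<200)&(abs(P[:,1])<22)&(P[:,0]<-120)&(P[:,0]>-190)];print("hasp",len(h),np.polyfit(h[:,2],h[:,0],1) if len(h)>9 else 0,h[:,2].max())
m=(P[:,2]>100)&(P[:,2]<121)&(abs(P[:,1])<16)&(P[:,0]>50)&(P[:,0]<110); print("handle",m.sum())
E
```

```text
6.975 tcp [585.3 -34.1 208.2] loc [  5.6 -74.4 208.2] z [ 0.552 -0.183 -0.814] y [-0.159  0.935 -0.318] F [ 0.4 -0.4  0.6] w 68.2 q [-0.02  0.11 -0.89  1.76 -0.17 -3.  ]
xyz cm [ 1.93 10.29  8.18] ang [-0.192 -0.227  0.28 ]
xyz cm [-4.27  9.57 12.16] ang [-0.192 -0.227  0.28 ]
hasp 254 [  -0.26381802 -109.50815829] 185.62394117257386
handle 0
```

View pics/s2.png

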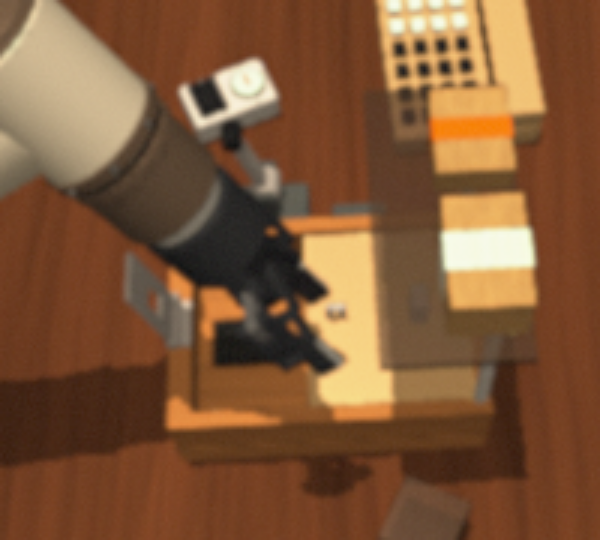

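The tilt ran into joint 5's limit (q5 ≈ -0.16, a wrist singularity); the crop shows the gripper askew but touching nothing. I'll fit a kinematic model to choose a reachable tilt.

```bash
cat > fk.py <<'E'
import numpy as np
from scipy.optimize import least_squares
from scipy.spatial.transform import Rotation as Ro
D=[([-1.03340791,3.85458452e-01,6.74623318e-03,-4.5e-04,-1.19395586,-.2586],[171.9,-600.4,230.3],[-.13886,.990311,.00094,-.00017]),
([-.05,.32,-.40,0,-.85,-2.02],[484.7,-184.4,119.3],[.248,.969,0,-.001]),
([-.06,.49,-.51,0,-.57,-2.02],[483.8,-190,5.9],[.25,.968,0,.001]),
([.39,.25,-.39,0,-.93,-1.9],[504.2,34.8,158.4],[-.033,.999,0,0]),
([.39,.41,-.51,0,-.64,-1.9],[506.4,34.7,43.2],[-.032,.999,0,.001]),
([.39,.21,-.33,0,-1.02,-1.9],[508.3,35.5,197.8],[-.033,.999,.001,.005]),
([-.02,.11,-.89,1.76,-.17,-3.0],[585.3,-34.1,208.2],[-.123,.944,-.132,.275])]
def E(a,t): return Ro.from_euler(a,t)
def fk(q,p,s=(1,1)):
    h,L1,ez,L2,off,T=p
    R=E("z",q[0]); 
    x=np.array([0,0,h])+R.apply(L1*np.array([np.sin(q[1]),0,np.cos(q[1])]))
    R=R*E("y",q[1]-q[2])          # forearm along +x of R
    x=x+R.apply([0,0,ez])
    R=R*E("x",s[0]*q[3]); x=x+R.apply([L2,-off,0])
    R=R*E("y",-q[4])              # tool along +x
    x=x+R.apply([T,0,0]); R=R*E("x",s[1]*q[5])
    return x,R*Ro.from_matrix(np.array([[0,0,1],[0,1,0],[-1,0,0]]).astype(float)) # tool z = +x
E
python3 - <<'E'
from fk import *
for s in [(1,1),(-1,1),(1,-1),(-1,-1)]:
    f=lambda p:np.concatenate([fk(q,p,s)[0]-X for q,X,_ in D])
    r=least_squares(f,[245,540,0,540,160,300]); print(s,r.x.round(1),f(r.x).round(0).reshape(-1,3).tolist())
    for q,X,Q in D: print(((fk(q,r.x,s)[1].inv()*Ro.from_quat(Q)).as_rotvec()).round(2).tolist(),end=" ")
    print()
E
```

```text
(1, 1) [527.5 613.5  -4.4 403.9 145.2 708.1] [[12.0, 8.0, 4.0], [2.0, 15.0, 13.0], [10.0, 15.0, 13.0], [-11.0, 11.0, 11.0], [5.0, 19.0, 15.0], [-9.0, 13.0, 10.0], [-25.0, 168.0, -65.0]]
[-0.0, -0.0, -1.05] [-0.0, 0.0, 2.47] [0.0, -0.0, 2.47] [-0.0, 0.0, 2.22] [-0.01, 0.01, 2.23] [0.0, 0.0, 2.22] [0.24, 0.25, 0.9] 
(-1, 1) [162.5 562.7  -2.  424.1 159.9 295.6] [[0.0, -0.0, -1.0], [1.0, 0.0, 1.0], [-2.0, 1.0, -0.0], [-1.0, -1.0, -1.0], [1.0, 1.0, 1.0], [-1.0, 0.0, -0.0], [1.0, 3.0, 0.0]]
[0.0, -0.0, -1.05] [-0.0, 0.0, 2.47] [0.0, -0.0, 2.47] [-0.0, 0.0, 2.22] [-0.01, 0.01, 2.23] [0.0, 0.0, 2.22] [0.01, 0.0, -1.85] 
(1, -1) [527.5 613.5  -4.4 403.9 145.2 708.1] [[12.0, 8.0, 4.0], [2.0, 15.0, 13.0], [10.0, 15.0, 13.0], [-11.0, 11.0, 11.0], [5.0, 19.0, 15.0], [-9.0, 13.0, 10.0], [-25.0, 168.0, -65.0]]
[-0.0, -0.0, -1.57] [0.0, 0.0, -1.57] [-0.0, -0.0, -1.57] [0.0, 0.0, -1.58] [0.01, 0.0, -1.57] [0.0, -0.0, -1.58] [0.21, 0.29, 1.18] 
(-1, -1) [162.5 562.7  -2.  424.1 159.9 295.6] [[0.0, -0.0, -1.0], [1.0, 0.0, 1.0], [-2.0, 1.0, -0.0], [-1.0, -1.0, -1.0], [1.0, 1.0, 1.0], [-1.0, 0.0, -0.0], [1.0, 3.0, 0.0]]
[0.0, -0.0, -1.57] [0.0, 0.0, -1.57] [-0.0, -0.0, -1.57] [0.0, 0.0, -1.58] [0.01, 0.0, -1.57] [0.0, -0.0, -1.58] [0.01, 0.0, -1.57]
```

```bash
cat >> fk.py <<'E'
PP=[162.5,562.7,-2.,424.1,159.9,295.6]
RZ=Ro.from_euler("z",-np.pi/2)
def FK(q):
    x,R=fk(q,PP,(-1,-1)); return x,R*RZ
LO=np.array([-3.14,-1.21,-1.07,-3.16,-2.99,-3.1]);HI=np.array([3.14,2.06,1.41,2.05,-.16,3.1])
def IK(p,r,seed):
    f=lambda q:np.r_[(FK(q)[0]-p)/100,(FK(q)[1].inv()*r).as_rotvec()]
    s=least_squares(f,np.clip(seed,LO+.001,HI-.001),bounds=(LO,HI)); return s.x,np.abs(s.fun).max()
E
python3 - <<'E'
from h import *; from fk import *
rng=np.random.default_rng(0)
def sols(p,r,n=25):
    o=[]
    for i in range(n):
        q,e=IK(p,r,rng.uniform(np.maximum(LO,[-1.5,-.5,-1,-3.1,-2,-3.1]),np.minimum(HI,[1.5,1.5,1.2,2,-.2,3.1])))
        if e<1e-3 and not any(np.allclose(q,x,atol=.02) for x in o): o.append(q)
    return o
for pit in (25,35,45,52):
  for gx in (84,20):
    for fl in (1,-1):
      r=crot(pit,fl); z=r.as_matrix()[:,2]
      for q in sols(case((gx,0,113))+19*z,r): print(pit,gx,fl,q.round(2))
print(FK(arm.read_state()["joints"])[0],arm.read_state()["position"])
E
```

```text
25 84 1 [-0.28  0.53 -0.63 -2.67 -0.76  1.37]
25 84 -1 [-0.28  0.53 -0.63 -2.67 -0.76 -1.77]
25 20 1 [-0.35  0.49 -0.78 -2.64 -0.87  1.42]
25 20 -1 [-0.35  0.49 -0.78 -2.64 -0.87 -1.73]
35 84 1 [-0.22  0.44 -0.47 -2.45 -0.36  1.07]
35 84 -1 [-0.22  0.44 -0.47 -2.45 -0.36 -2.07]
35 20 1 [-0.28  0.38 -0.63 -2.48 -0.46  1.16]
35 20 -1 [-0.28  0.38 -0.63 -2.48 -0.46 -1.98]
[582.26712298 -34.53473857 205.5325802 ] [584.0401969  -34.95996714 207.07060498]
```

```bash
cat >> fk.py <<'E'
def box(p,lo,hi): return np.linalg.norm(np.maximum(np.maximum(np.array(lo)-p,p-np.array(hi)),0))
OB={"shelf":([40,-120,245],[155,120,303]),"case":([-140,-100,0],[140,100,90]),"hasp":([-162,-24,90],[-130,24,188]),"lever":([-90,115,90],[-35,150,198]),"catch":([0,-4,85],[22,4,108])}
def clear(q,loc):
    x,R=FK(q); z=R.as_matrix()[:,2]; o={}
    for k,(lo,hi) in OB.items():
        o[k]=round(min(box(np.array(loc(x-z*s)),lo,hi)-(25 if s<60 else 50) for s in range(0,330,10)))
    w=fk(q,[*PP[:5],0],(-1,-1))[0]
    return o
def rows(qs,s):
    "rows from current measured pose through joint waypoints"
    R0=Ro.from_quat(s["ee_rot"]); x0=s["position"]; out=[]
    for q in qs:
        x,R=FK(q); out.append((R0.inv().apply(x-x0)/10,(R0.inv()*R).as_rotvec()))
    return out
def pr(rs,g):
    import json
    print(json.dumps([{"gripper":g,"xyz":[round(float(v),2) for v in a],"angular":[round(float(v),3) for v in b]} for a,b in rs]))
E
cat > p1.py <<'E'
from h import *; from fk import *
B=np.array([.3,.05,-.35,0,-.95,-1.9])
r=crot(35,-1); z=r.as_matrix()[:,2]
C,e1=IK(case((-30,0,260))+19*z,r,[-.28,.3,-.5,-2.48,-.5,-1.98])
Dq,e2=IK(case((0,0,150))+19*z,r,C); G,e3=IK(case((84,0,113))+19*z,r,Dq)
E
python3 - <<'E'
from p1 import *
print(e1,e2,e3,C.round(2),Dq.round(2),G.round(2))
q0=arm.read_state()["joints"]
for a,b,n in ((q0,B,8),(B,C,14),(C,Dq,4),(Dq,G,4)):
    for t in np.linspace(0,1,n+1)[1:]:
        q=a+t*(b-a);x,R=FK(q);print(loc(x),R.as_matrix()[:,2].round(2),clear(q,loc))
    print()
q=[q0+t*(B-q0) for t in np.linspace(0,1,9)[1:]]; pr(rows(q,arm.read_state()),.6)
E
```

```text
0.14306551341278131 7.131006896088365e-13 2.7363000754121457e-13 [-0.11  0.01 -0.52 -1.93 -0.16 -2.7 ] [-0.23  0.26 -0.58 -2.27 -0.31 -2.25] [-0.22  0.44 -0.47 -2.45 -0.36 -2.07]
[  24.3 -116.1  246.8] [ 0.57 -0.26 -0.78] {'shelf': -9, 'case': 133, 'hasp': 127, 'lever': 185, 'catch': 153}
[  30.7 -150.6  278.3] [ 0.57 -0.32 -0.76] {'shelf': -2, 'case': 170, 'hasp': 164, 'lever': 227, 'catch': 200}
[  25.  -174.4  297.4] [ 0.53 -0.35 -0.77] {'shelf': 18, 'case': 195, 'hasp': 187, 'lever': 255, 'catch': 228}
[  11.2 -184.2  304.1] [ 0.48 -0.35 -0.8 ] {'shelf': 35, 'case': 205, 'hasp': 193, 'lever': 267, 'catch': 241}
[  -7.2 -177.2  300.2] [ 0.42 -0.31 -0.85] {'shelf': 44, 'case': 199, 'hasp': 183, 'lever': 262, 'catch': 234}
[ -27.6 -151.7  289.6] [ 0.35 -0.22 -0.91] {'shelf': 48, 'case': 181, 'hasp': 160, 'lever': 241, 'catch': 211}
[ -48.4 -107.4  277.3] [ 0.28 -0.1  -0.95] {'shelf': 60, 'case': 162, 'hasp': 122, 'lever': 205, 'catch': 179}
[-69.6 -45.4 269.1] [ 0.21  0.06 -0.98] {'shelf': 75, 'case': 154, 'hasp': 78, 'lever': 150, 'catch': 155}

[-75.6 -27.4 250.8] [ 0.23  0.17 -0.
[... 2271 characters left out ...]
, 'hasp': 11, 'lever': 65, 'catch': -10}

[{"gripper": 0.6, "xyz": [-2.55, -5.34, -1.26], "angular": [0.086, -0.017, 0.063]}, {"gripper": 0.6, "xyz": [-3.72, -9.66, -2.71], "angular": [0.145, -0.005, 0.129]}, {"gripper": 0.6, "xyz": [-3.57, -12.46, -4.05], "angular": [0.171, 0.031, 0.194]}, {"gripper": 0.6, "xyz": [-2.49, -13.46, -5.12], "angular": [0.159, 0.087, 0.253]}, {"gripper": 0.6, "xyz": [-0.93, -12.49, -5.95], "angular": [0.106, 0.154, 0.301]}, {"gripper": 0.6, "xyz": [0.64, -9.54, -6.73], "angular": [0.01, 0.226, 0.333]}, {"gripper": 0.6, "xyz": [1.84, -4.76, -7.83], "angular": [-0.127, 0.292, 0.343]}, {"gripper": 0.6, "xyz": [2.42, 1.55, -9.67], "angular": [-0.301, 0.346, 0.328]}]
```

```bash
cat > p1.py <<'E'
from h import *; from fk import *
B=np.array([.3,.05,-.35,0,-.95,-1.9])
def gr(gx,gz,pit,seed,fl=-1):
    r=crot(pit,fl); z=r.as_matrix()[:,2]; q,e=IK(case((gx,0,gz))+19*z,r,seed); 
    if e>.002: print("IK FAIL",gx,gz,pit,e)
    return q
sd=[-.28,.3,-.5,-2.48,-.5,-1.98]
C=gr(10,180,28,sd); Dq=gr(30,125,35,C); Dm=gr(55,114,35,Dq); G=gr(84,113,35,Dm)
def path(a,b,n): return [a+t*(b-a) for t in np.linspace(0,1,n+1)[1:]]
E
python3 - <<'E'
from p1 import *
q0=arm.read_state()["joints"]
V=np.array([q0[0],-.05,-1.03,1.6,-.25,-2.85]); B0=V+.45*(B-V)
for q in (C,Dq,G): print(q.round(2))
for a,b,n in ((q0,V,3),(V,B,8),(B,C,14),(C,Dq,4),(Dq,Dm,2),(Dm,G,2)):
    for q in path(a,b,n):
        x,R=FK(q);print(loc(x),R.as_matrix()[:,2].round(2),clear(q,loc))
    print()
pr(rows(path(q0,V,2)+path(V,B,8),arm.read_state()),.6)
E
```

```text
[-0.29  0.25 -0.65 -2.43 -0.49 -2.05]
[-0.25  0.36 -0.58 -2.42 -0.4  -2.07]
[-0.22  0.44 -0.47 -2.45 -0.36 -2.07]
[-25.1 -88.9 213.7] [ 0.55 -0.21 -0.81] {'shelf': 47, 'case': 99, 'hasp': 65, 'lever': 150, 'catch': 113}
[ -54.1 -102.9  219.7] [ 0.55 -0.24 -0.8 ] {'shelf': 72, 'case': 105, 'hasp': 61, 'lever': 163, 'catch': 134}
[ -84.3 -116.7  223.5] [ 0.54 -0.26 -0.8 ] {'shelf': 101, 'case': 110, 'hasp': 63, 'lever': 178, 'catch': 157}

[ -62.2 -152.7  256.4] [ 0.54 -0.32 -0.78] {'shelf': 82, 'case': 150, 'hasp': 112, 'lever': 218, 'catch': 194}
[ -50.6 -179.5  280. ] [ 0.52 -0.36 -0.78] {'shelf': 78, 'case': 181, 'hasp': 148, 'lever': 250, 'catch': 226}
[ -46.9 -194.8  293.5] [ 0.48 -0.37 -0.79] {'shelf': 81, 'case': 199, 'hasp': 169, 'lever': 270, 'catch': 245}
[ -48.3 -196.4  297.2] [ 0.44 -0.35 -0.83] {'shelf': 83, 'case': 204, 'hasp': 176, 'lever': 275, 'catch': 249}
[ -52.3 -182.7  293.1] [ 0.38 -0.3  -0.87] {'shelf': 79, 'case': 194, 'hasp': 168, 'lever': 265, 'catch': 238}
[ -57.5 -152.8  284.3] [ 0.33 -0.21 -0.92] {'shelf': 74, 'case': 176, 'hasp': 148, 'lever': 241, 'catch
[... 2695 characters left out ...]
-3.54, -5.18], "angular": [0.075, 0.026, 0.023]}, {"gripper": 0.6, "xyz": [5.16, -8.21, -5.87], "angular": [0.137, 0.027, 0.083]}, {"gripper": 0.6, "xyz": [3.74, -11.61, -6.59], "angular": [0.172, 0.047, 0.145]}, {"gripper": 0.6, "xyz": [3.17, -13.52, -7.14], "angular": [0.178, 0.084, 0.205]}, {"gripper": 0.6, "xyz": [3.14, -13.78, -7.48], "angular": [0.149, 0.134, 0.259]}, {"gripper": 0.6, "xyz": [3.33, -12.31, -7.67], "angular": [0.087, 0.19, 0.302]}, {"gripper": 0.6, "xyz": [3.43, -9.16, -7.89], "angular": [-0.011, 0.249, 0.33]}, {"gripper": 0.6, "xyz": [3.18, -4.46, -8.45], "angular": [-0.141, 0.302, 0.34]}, {"gripper": 0.6, "xyz": [2.42, 1.55, -9.67], "angular": [-0.301, 0.346, 0.328]}]
```

```bash
sed -i 's/+19\*z,r,seed/+12*z,r,seed/; s/^C=gr.*/C=gr(25,172,28,sd); Dq=gr(52,122,35,C); G=gr(84,116,35,Dq)/' p1.py
cat >> p1.py <<'E'
def arc(a,b,n,k): return [a+t*(b-a)+np.sin(np.pi*t)*np.array(k) for t in np.linspace(0,1,n+1)[1:]]
E
python3 - <<'E'
from p1 import *
for q in (C,Dq,G): print(q.round(2))
for k in ([0,-.1,.25,0,0,0],[-.15,-.2,.2,0,0,0],[-.1,-.1,.4,0,0,0]):
  print(k)
  for q in arc(B,C,16,k):
        x,R=FK(q);print(loc(x),R.as_matrix()[:,2].round(2),list(clear(q,loc).values()))
for q in path(C,Dq,4)+path(Dq,G,3):x,R=FK(q);print(loc(x),R.as_matrix()[:,2].round(2),clear(q,loc))
E
```

```text
[-0.29  0.27 -0.64 -2.45 -0.5  -2.03]
[-0.23  0.37 -0.54 -2.41 -0.37 -2.1 ]
[-0.21  0.42 -0.47 -2.41 -0.34 -2.11]
[0, -0.1, 0.25, 0, 0, 0]
[-65.9 -24.3 268. ] [ 0.24  0.19 -0.95] [73, 153, 78, 131, 149]
[-58.4  -2.  271.9] [ 0.29  0.31 -0.91] [69, 157, 85, 113, 149]
[-48.3  20.1 279.6] [ 0.34  0.41 -0.84] [63, 165, 98, 100, 154]
[-36.5  40.8 289.5] [ 0.4   0.49 -0.77] [52, 174, 112, 93, 164]
[-23.8  59.2 300.2] [ 0.46  0.56 -0.69] [39, 185, 121, 92, 176]
[-10.9  74.4 309.9] [ 0.52  0.6  -0.6 ] [26, 195, 130, 96, 189]
[  1.9  86.  317.1] [ 0.58  0.63 -0.52] [16, 202, 138, 103, 197]
[ 14.2  93.4 320.6] [ 0.64  0.63 -0.44] [6, 206, 142, 109, 197]
[ 25.6  96.3 319.4] [ 0.7   0.61 -0.38] [-3, 202, 138, 104, 192]
[ 35.8  94.6 312.7] [ 0.75  0.57 -0.33] [-14, 192, 129, 96, 182]
[ 44.3  88.3 300.4] [ 0.81  0.51 -0.3 ] [-25, 178, 114, 85, 168]
[ 50.4  77.4 282.4] [ 0.85  0.44 -0.29] [-25, 160, 96, 73, 148]
[ 53.3  62.5 259.1] [ 0.88  0.35 -0.3 ] [-25, 137, 76, 61, 124]
[ 52.1  44.1 231.3] [ 0.9   0.26 -0.34] [-16, 112, 54, 54, 97]
[ 46.4  23.  200. ] [ 0.9   0.16 -0.4 ] [3, 84, 31, 55, 67]
[ 
[... 2205 characters left out ...]
 0.87  0.06 -0.5 ] {'shelf': 29, 'case': 39, 'hasp': 6, 'lever': 65, 'catch': 25}
[ 49.1  -0.  140.9] [ 0.85  0.06 -0.52] {'shelf': 34, 'case': 26, 'hasp': 4, 'lever': 65, 'catch': 14}
[ 55.6  -0.  128.1] [ 0.83  0.06 -0.55] {'shelf': 39, 'case': 13, 'hasp': 2, 'lever': 65, 'catch': 3}
[ 61.8  -0.  115.1] [ 0.82  0.05 -0.57] {'shelf': 44, 'case': 0, 'hasp': 0, 'lever': 65, 'catch': -8}
[ 72.5  -0.2 113.2] [ 0.82  0.05 -0.57] {'shelf': 39, 'case': -2, 'hasp': 5, 'lever': 65, 'catch': -10}
[ 83.2  -0.2 111.2] [ 0.82  0.05 -0.57] {'shelf': 35, 'case': -4, 'hasp': 9, 'lever': 65, 'catch': -11}
[ 93.8  -0.  109.1] [ 0.82  0.05 -0.57] {'shelf': 31, 'case': -6, 'hasp': 14, 'lever': 65, 'catch': -8}
```

>>> move_arm(
  moves=[
    {"gripper":0.6,"xyz":[3.71,-1.83,-2.69],"angular":[0.039,0.01,0.011]},
    {"gripper":0.6,"xyz":[7.68,-3.54,-5.18],"angular":[0.075,0.026,0.023]},
    {"gripper":0.6,"xyz":[5.16,-8.21,-5.87],"angular":[0.137,0.027,0.083]},
    {"gripper":0.6,"xyz":[3.74,-11.61,-6.59],"angular":[0.172,0.047,0.145]},
    {"gripper":0.6,"xyz":[3.17,-13.52,-7.14],"angular":[0.178,0.084,0.205]},
    {"gripper":0.6,"xyz":[3.14,-13.78,-7.48],"angular":[0.149,0.134,0.259]},
    {"gripper":0.6,"xyz":[3.33,-12.31,-7.67],"angular":[0.087,0.19,0.302]},
    {"gripper":0.6,"xyz":[3.43,-9.16,-7.89],"angular":[-0.011,0.249,0.33]},
    {"gripper":0.6,"xyz":[3.18,-4.46,-8.45],"angular":[-0.141,0.302,0.34]},
    {"gripper":0.6,"xyz":[2.42,1.55,-9.67],"angular":[-0.301,0.346,0.328]},
  ],
)

```text
clock: 8.28
position: [508.6, -5.6, 269.4]
ee_rot: [0.017, 0.994, 0.042, 0.104]
contact_force: [0.7, -0.3, 0.0]
gripper_width: 68.3
```

```bash
python3 - <<'E'
from h import *
show()
E
```

```text
8.275 tcp [508.6  -5.6 269.4] loc [-69.2 -41.  269.4] z [ 0.208  0.079 -0.975] y [0.025 0.996 0.086] F [ 0.7 -0.3  0. ] w 68.3 q [ 0.3   0.05 -0.34 -0.02 -0.95 -1.9 ]
```

```bash
cat >> p1.py <<'E'
C2=gr(-60,270,18,sd); C1=gr(-10,215,25,C2)
E
python3 - <<'E'
from p1 import *
q0=arm.read_state()["joints"]
for q in (C2,C1): print(q.round(2))
for k in ([-.1,-.1,.1,0,0,0],):
  pa=arc(q0,C2,17,k)
  for q in pa+path(C2,C1,3)+path(C1,C,2):
        x,R=FK(q);print(loc(x),R.as_matrix()[:,2].round(2),list(clear(q,loc).values()))
s=arm.read_state(); pr(rows(pa[:9],s),.6)
E
```

```text
[-0.35 -0.04 -0.73 -2.26 -0.52 -2.25]
[-0.3   0.14 -0.66 -2.34 -0.46 -2.16]
[-81.3 -38.2 262.6] [ 0.23  0.18 -0.96] [87, 148, 65, 141, 153]
[-90.7 -32.7 260.3] [ 0.27  0.27 -0.92] [99, 145, 58, 135, 155]
[-96.8 -25.5 260.9] [ 0.32  0.35 -0.88] [108, 146, 55, 129, 157]
[-99.9 -17.1 263.9] [ 0.38  0.42 -0.82] [115, 149, 57, 123, 161]
[-100.3   -8.3  268.7] [ 0.45  0.47 -0.76] [115, 154, 61, 118, 164]
[-98.6   0.4 274.5] [ 0.52  0.51 -0.69] [114, 160, 67, 113, 169]
[-95.2   8.5 280.6] [ 0.58  0.53 -0.62] [110, 166, 74, 110, 172]
[-90.5  15.7 286.5] [ 0.64  0.53 -0.55] [106, 172, 81, 108, 175]
[-85.   21.6 291.6] [ 0.7   0.52 -0.48] [100, 177, 83, 107, 178]
[-79.   26.1 295.3] [ 0.76  0.5  -0.42] [94, 180, 83, 107, 179]
[-72.8  28.8 297.4] [ 0.81  0.46 -0.37] [88, 180, 82, 107, 179]
[-66.8  29.5 297.5] [ 0.85  0.41 -0.33] [82, 177, 80, 106, 178]
[-61.2  28.2 295.4] [ 0.89  0.36 -0.3 ] [76, 173, 76, 105, 174]
[-56.3  24.6 291.1] [ 0.91  0.29 -0.28] [71, 168, 71, 103, 168]
[-52.4  18.8 284.7] [ 0.94  0.22 -0.28] [67, 161, 65, 99, 160]
[-49.7  10.6 276.3] [ 0.95  0.14 -0.29] [65, 154, 58, 9
[... 407 characters left out ...]
5, 0.11, 0.42], "angular": [-0.104, -0.015, 0.152]}, {"gripper": 0.6, "xyz": [2.37, 0.54, 0.48], "angular": [-0.209, -0.034, 0.303]}, {"gripper": 0.6, "xyz": [3.03, 1.22, 0.34], "angular": [-0.313, -0.055, 0.453]}, {"gripper": 0.6, "xyz": [3.35, 2.05, 0.04], "angular": [-0.416, -0.076, 0.6]}, {"gripper": 0.6, "xyz": [3.39, 2.96, -0.38], "angular": [-0.519, -0.095, 0.746]}, {"gripper": 0.6, "xyz": [3.2, 3.88, -0.85], "angular": [-0.621, -0.111, 0.891]}, {"gripper": 0.6, "xyz": [2.82, 4.77, -1.32], "angular": [-0.722, -0.123, 1.035]}, {"gripper": 0.6, "xyz": [2.33, 5.58, -1.75], "angular": [-0.82, -0.13, 1.179]}, {"gripper": 0.6, "xyz": [1.75, 6.26, -2.09], "angular": [-0.916, -0.132, 1.324]}]
```

>>> move_arm(
  moves=[
    {"gripper":0.6,"xyz":[1.35,0.11,0.42],"angular":[-0.104,-0.015,0.152]},
    {"gripper":0.6,"xyz":[2.37,0.54,0.48],"angular":[-0.209,-0.034,0.303]},
    {"gripper":0.6,"xyz":[3.03,1.22,0.34],"angular":[-0.313,-0.055,0.453]},
    {"gripper":0.6,"xyz":[3.35,2.05,0.04],"angular":[-0.416,-0.076,0.6]},
    {"gripper":0.6,"xyz":[3.39,2.96,-0.38],"angular":[-0.519,-0.095,0.746]},
    {"gripper":0.6,"xyz":[3.2,3.88,-0.85],"angular":[-0.621,-0.111,0.891]},
    {"gripper":0.6,"xyz":[2.82,4.77,-1.32],"angular":[-0.722,-0.123,1.035]},
    {"gripper":0.6,"xyz":[2.33,5.58,-1.75],"angular":[-0.82,-0.13,1.179]},
    {"gripper":0.6,"xyz":[1.75,6.26,-2.09],"angular":[-0.916,-0.132,1.324]},
  ],
)

```text
clock: 9.4
position: [490.1, 54.3, 292.5]
ee_rot: [0.561, 0.652, 0.498, 0.116]
contact_force: [-0.4, 0.5, -0.5]
gripper_width: 68.2
```

```bash
python3 - <<'E'
from p1 import *
show(); s=arm.read_state(); q0=s["joints"]; pa=path(q0,C2,9)
for q in pa: x,R=FK(q);print(loc(x),R.as_matrix()[:,2].round(2),list(clear(q,loc).values()))
pr(rows(pa,s),.6)
E
```

```text
9.4 tcp [490.1  54.3 292.5] loc [-83.7  20.  292.5] z [ 0.709  0.518 -0.478] y [ 0.615 -0.124  0.778] F [-0.4  0.5 -0.5] w 68.2 q [-0.16 -0.09 -0.45 -1.22 -0.73 -2.06]
[-80.9  27.4 286. ] [ 0.75  0.5  -0.43] [96, 171, 74, 99, 172]
[-77.3  33.5 282.8] [ 0.78  0.48 -0.4 ] [92, 166, 69, 93, 168]
[-73.1  36.9 280.5] [ 0.82  0.44 -0.36] [88, 162, 64, 89, 165]
[-68.4  37.4 278.6] [ 0.86  0.4  -0.33] [83, 159, 61, 87, 162]
[-63.5  35.2 277. ] [ 0.89  0.34 -0.31] [78, 156, 58, 87, 158]
[-58.8  30.1 275.2] [ 0.91  0.28 -0.3 ] [74, 153, 56, 89, 154]
[-54.5  22.4 273. ] [ 0.93  0.21 -0.3 ] [70, 151, 54, 89, 150]
[-51.   12.3 270.1] [ 0.94  0.14 -0.3 ] [66, 148, 52, 91, 145]
[-48.6  -0.  266.3] [ 0.95  0.06 -0.31] [64, 145, 50, 95, 141]
[{"gripper": 0.6, "xyz": [0.3, -0.46, 0.86], "angular": [-0.059, -0.003, 0.141]}, {"gripper": 0.6, "xyz": [0.59, -0.59, 1.57], "angular": [-0.118, -0.01, 0.283]}, {"gripper": 0.6, "xyz": [0.67, -0.57, 2.16], "angular": [-0.179, -0.019, 0.425]}, {"gripper": 0.6, "xyz": [0.5, -0.44, 2.62], "angular": [-0.241, -0.031, 0.568]}, {"gripper": 0.6, "xyz": [0.1, -0.23, 2.95], "angular": [-0.305, -0.046, 0.711]}, {"gripper": 0.6, "xyz": [-0.55, -0.01, 3.15], "angular": [-0.37, -0.063, 0.855]}, {"gripper": 0.6, "xyz": [-1.42, 0.21, 3.21], "angular": [-0.437, -0.082, 0.998]}, {"gripper": 0.6, "xyz": [-2.52, 0.36, 3.13], "angular": [-0.506, -0.103, 1.141]}, {"gripper": 0.6, "xyz": [-3.81, 0.41, 2.91], "angular": [-0.577, -0.125, 1.283]}]
```

>>> move_arm(
  moves=[
    {"gripper":0.6,"xyz":[0.3,-0.46,0.86],"angular":[-0.059,-0.003,0.141]},
    {"gripper":0.6,"xyz":[0.59,-0.59,1.57],"angular":[-0.118,-0.01,0.283]},
    {"gripper":0.6,"xyz":[0.67,-0.57,2.16],"angular":[-0.179,-0.019,0.425]},
    {"gripper":0.6,"xyz":[0.5,-0.44,2.62],"angular":[-0.241,-0.031,0.568]},
    {"gripper":0.6,"xyz":[0.1,-0.23,2.95],"angular":[-0.305,-0.046,0.711]},
    {"gripper":0.6,"xyz":[-0.55,-0.01,3.15],"angular":[-0.37,-0.063,0.855]},
    {"gripper":0.6,"xyz":[-1.42,0.21,3.21],"angular":[-0.437,-0.082,0.998]},
    {"gripper":0.6,"xyz":[-2.52,0.36,3.13],"angular":[-0.506,-0.103,1.141]},
    {"gripper":0.6,"xyz":[-3.81,0.41,2.91],"angular":[-0.577,-0.125,1.283]},
    {"gripper":0.6,"xyz":[-3.81,0.41,2.91],"angular":[-0.577,-0.125,1.283]},
  ],
)

```text
clock: 10.65
position: [526.2, 35.5, 265.8]
ee_rot: [0.809, 0.03, 0.587, -0.017]
contact_force: [-0.1, 0.2, -1.4]
gripper_width: 68.3
```

```bash
python3 - <<'E'
from p1 import *
show(); s=arm.read_state(); q0=s["joints"]; pa=path(q0,C1,3)+path(C1,C,3)+path(C,Dq,3)
for q in pa: x,R=FK(q);print(loc(x),R.as_matrix()[:,2].round(2),list(clear(q,loc).values()))
pr(rows(pa,s),.6)
E
```

```text
10.65 tcp [526.2  35.5 265.8] loc [-48.9  -1.1 265.8] z [ 0.948  0.063 -0.31 ] y [ 0.068 -0.998  0.006] F [-0.1  0.2 -1.4] w 68.3 q [-0.36 -0.03 -0.74 -2.26 -0.53 -2.23]
[-32.7  -1.9 247.1] [ 0.94  0.06 -0.35] [48, 128, 39, 86, 118]
[-15.6  -1.5 229.3] [ 0.92  0.06 -0.38] [33, 112, 32, 79, 97]
[  0.9  -0.  209.9] [ 0.9   0.06 -0.42] [28, 95, 25, 71, 77]
[ 12.8   0.3 196.2] [ 0.9   0.06 -0.44] [31, 81, 20, 67, 63]
[ 24.4   0.3 181.6] [ 0.89  0.06 -0.45] [28, 67, 14, 65, 49]
[ 35.6  -0.  166.4] [ 0.88  0.06 -0.47] [26, 51, 9, 65, 35]
[ 44.7  -0.  149.4] [ 0.86  0.06 -0.51] [30, 34, 5, 65, 22]
[ 53.5  -0.  132.4] [ 0.84  0.06 -0.54] [37, 17, 2, 65, 7]
[ 61.8  -0.  115.1] [ 0.82  0.05 -0.57] [44, 0, 0, 65, -8]
[{"gripper": 0.6, "xyz": [-1.28, 0.07, 2.12], "angular": [-0.001, -0.039, 0.004]}, {"gripper": 0.6, "xyz": [-2.44, 0.02, 4.3], "angular": [-0.001, -0.079, 0.006]}, {"gripper": 0.6, "xyz": [-3.77, -0.13, 6.47], "angular": [-0.0, -0.121, 0.007]}, {"gripper": 0.6, "xyz": [-4.71, -0.17, 8.03], "angular": [0.001, -0.138, 0.008]}, {"gripper": 0.6, "xyz": [-5.73, -0.17, 9.58], "angular": [0.001, -0.155, 0.008]}, {"gripper": 0.6, "xyz": [-6.83, -0.15, 11.12], "angular": [-0.0, -0.173, 0.007]}, {"gripper": 0.6, "xyz": [-8.16, -0.16, 12.51], "angular": [0.002, -0.214, 0.008]}, {"gripper": 0.6, "xyz": [-9.51, -0.17, 13.87], "angular": [0.002, -0.255, 0.008]}, {"gripper": 0.6, "xyz": [-10.89, -0.18, 15.21], "angular": [0.0, -0.295, 0.007]}]
```

>>> move_arm(
  moves=[
    {"gripper":0.6,"xyz":[-1.28,0.07,2.12],"angular":[-0.001,-0.039,0.004]},
    {"gripper":0.6,"xyz":[-2.44,0.02,4.3],"angular":[-0.001,-0.079,0.006]},
    {"gripper":0.6,"xyz":[-3.77,-0.13,6.47],"angular":[0,-0.121,0.007]},
    {"gripper":0.6,"xyz":[-4.71,-0.17,8.03],"angular":[0.001,-0.138,0.008]},
    {"gripper":0.6,"xyz":[-5.73,-0.17,9.58],"angular":[0.001,-0.155,0.008]},
    {"gripper":0.6,"xyz":[-6.83,-0.15,11.12],"angular":[0,-0.173,0.007]},
    {"gripper":0.6,"xyz":[-8.16,-0.16,12.51],"angular":[0.002,-0.214,0.008]},
    {"gripper":0.6,"xyz":[-9.51,-0.17,13.87],"angular":[0.002,-0.255,0.008]},
    {"gripper":0.6,"xyz":[-10.89,-0.18,15.21],"angular":[0,-0.295,0.007]},
    {"gripper":0.6,"xyz":[-10.89,-0.18,15.21],"angular":[0,-0.295,0.007]},
  ],
)

```text
clock: 11.9
position: [638.2, 44.1, 116.0]
ee_rot: [0.886, 0.031, 0.463, -0.015]
contact_force: [-0.7, 0.6, 0.2]
gripper_width: 68.1
```

```bash
python3 - <<'E'
from p1 import *
show(); s=arm.read_state(); q0=s["joints"]; pa=path(q0,G,3)
pr(rows(pa,s),.6)
im,L=cloud("scene"); cv2.imwrite("pics/s3.png",cv2.resize(im[80:260,200:400],None,fx=3,fy=3))
E
```

```text
11.9 tcp [638.2  44.1 116. ] loc [ 63.5   0.2 116. ] z [ 0.819  0.055 -0.572] y [ 0.068 -0.998  0.002] F [-0.7  0.6  0.2] w 68.1 q [-0.24  0.37 -0.55 -2.42 -0.38 -2.07]
[{"gripper": 0.6, "xyz": [0.18, -0.0, 0.89], "angular": [-0.0, -0.001, 0.001]}, {"gripper": 0.6, "xyz": [0.68, 0.02, 1.88], "angular": [-0.001, -0.002, 0.002]}, {"gripper": 0.6, "xyz": [1.18, 0.02, 2.88], "angular": [-0.001, -0.002, 0.004]}]
```

View pics/s3.png

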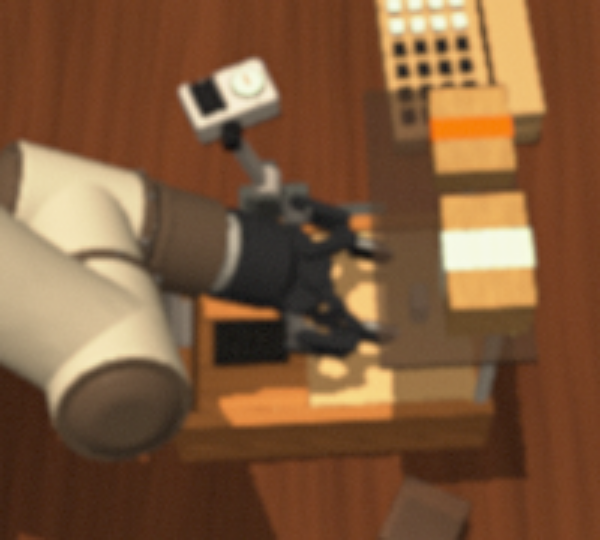

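The crop shows the keypad lying in the well at (250,343). The fingers are at the shelf's front edge, straddling the line of the handle at (420,300). I'll advance and grip.

>>> move_arm(
  moves=[
    {"gripper":0.6,"xyz":[0.18,0,0.89],"angular":[0,0,0]},
    {"gripper":0.6,"xyz":[0.68,0,1.88],"angular":[0,0,0.002]},
    {"gripper":0.6,"xyz":[1.1,0,2.9],"angular":[0,0,0.003]},
    {"gripper":0.6,"xyz":[1.1,0,2.9],"angular":[0,0,0.003]},
    {"gripper":-1,"xyz":[1.1,0,2.9],"angular":[0,0,0.003]},
    {"gripper":-1,"xyz":[1.1,0,2.9],"angular":[0,0,0.003]},
    {"gripper":-1,"xyz":[1.1,0,2.9],"angular":[0,0,0.003]},
    {"gripper":-1,"xyz":[1.1,0,2.9],"angular":[0,0,0.003]},
    {"gripper":-1,"xyz":[1.1,0,2.9],"angular":[0,0,0.003]},
    {"gripper":-1,"xyz":[1.1,0,2.9],"angular":[0,0,0.003]},
  ],
)

```text
clock: 13.2
position: [667.5, 45.2, 109.4]
ee_rot: [0.886, 0.028, 0.463, -0.015]
contact_force: [-1.8, 0.3, 2.6]
gripper_width: 22.3
```

```bash
python3 - <<'E'
from p1 import *
show(); s=arm.read_state(); p=s["position"]
for gx in (62,42): 
    print(gx,gr(gx,116,35,s["joints"]).round(2))
l=loc(p); go(case((l[0]-40,l[1],l[2])))
for pit in (50,55,60,65,75):
  for gx in (44,-20):
    r=crot(pit,1);z=r.as_matrix()[:,2]; q,e=IK(case((gx,0,116))+12*z,r,[.3,.3,-.4,0,-.5,-1.9]); print(pit,gx,e.round(4),q.round(2),clear(q,loc))
E
```

```text
13.2 tcp [667.5  45.2 109.4] loc [ 92.8  -0.7 109.4] z [ 0.819  0.053 -0.571] y [ 0.064 -0.998 -0.001] F [-1.8  0.3  2.6] w 22.3 q [-0.22  0.42 -0.49 -2.44 -0.37 -2.07]
62 [-0.23  0.4  -0.53 -2.43 -0.38 -2.07]
42 [-0.25  0.38 -0.58 -2.44 -0.41 -2.04]
xyz cm [-2.29  0.01 -3.28] ang [0. 0. 0.]
50 44 0.1977 [ 0.21  0.34 -0.4  -0.72 -0.16 -0.97] {'shelf': 30, 'case': -8, 'hasp': 38, 'lever': 88, 'catch': -5}
50 -20 0.1011 [-0.2   0.27 -0.63 -2.46 -0.16  1.08] {'shelf': 87, 'case': -10, 'hasp': -28, 'lever': 53, 'catch': -12}
55 44 0.1215 [ 0.33  0.35 -0.55  0.05 -0.16 -1.84] {'shelf': 6, 'case': -8, 'hasp': 70, 'lever': 84, 'catch': 1}
55 -20 0.1604 [ 0.34  0.26 -0.62 -0.15 -0.16 -1.65] {'shelf': 63, 'case': -8, 'hasp': 13, 'lever': 76, 'catch': -13}
60 44 0.0826 [ 0.33  0.35 -0.64  0.43 -0.16 -2.24] {'shelf': 0, 'case': -8, 'hasp': 79, 'lever': 77, 'catch': 0}
60 -20 0.1083 [ 0.37  0.26 -0.74  0.35 -0.16 -2.19] {'shelf': 55, 'case': -8, 'hasp': 24, 'lever': 70, 'catch': -12}
65 44 0.0178 [ 0.32  0.35 -0.69  0.65 -0.16 -2.45] {'shelf': -2, 'case': -10, 'hasp': 80, 'lever': 72, 'catch': -1}
65 -20 0.0486 [ 0.35  0.26 -0.8   0.61 -0.16 -2.44] {'shelf': 53, 'case': -9, 'hasp': 26, 'lever': 66, 'catch': -10}
75 44 0.0 [ 0.36  0.39 -0.42  0.16 -0.51 -1.99] {'shelf': -20, 'case': -11, 'hasp': 100, 'lever': 78, 'catch': -2}
75 -20 0.0 [ 0.4   0.3  -0.59  0.2  -0.44 -2.08] {'shelf': 41, 'case': -11, 'hasp': 38, 'lever': 65, 'catch': -8}
```

>>> move_arm(
  moves=[
    {"gripper":-1,"xyz":[-0.6,0,-0.85],"angular":[0,0,0]},
    {"gripper":-1,"xyz":[-1.2,0,-1.7],"angular":[0,0,0]},
    {"gripper":-1,"xyz":[-1.8,0,-2.6],"angular":[0,0,0]},
    {"gripper":-1,"xyz":[-2.4,0,-3.5],"angular":[0,0,0]},
    {"gripper":-1,"xyz":[-3.0,0,-4.35],"angular":[0,0,0]},
    {"gripper":-1,"xyz":[-3.66,0.02,-5.25],"angular":[0,0,0]},
    {"gripper":-1,"xyz":[-3.66,0.02,-5.25],"angular":[0,0,0]},
  ],
)

```text
clock: 14.08
position: [602.2, 41.4, 109.4]
ee_rot: [0.886, 0.029, 0.463, -0.015]
contact_force: [-2.7, 4.6, 3.9]
gripper_width: 22.4
```

```bash
python3 - <<'E'
from p1 import *
show(); s=arm.read_state()
im,L=cloud("scene"); cv2.imwrite("pics/s4.png",cv2.resize(im[80:260,200:400],None,fx=3,fy=3))
im,L=cloud("top"); P=L.reshape(-1,3); m=(abs(P[:,1])>55)&(abs(P[:,1])<80)&(P[:,2]>79)&(P[:,2]<90)&(P[:,0]>-118)&(P[:,0]<40); print("cover front x",np.percentile(P[m][:,0],2) if m.sum() else 0)
for gx,gz in((0,165),(-40,230)): 
    for pit in (30,35): q=gr(gx,gz,pit,s["joints"]); print(gx,gz,pit,q.round(2),clear(q,loc))
E
```

```text
14.075 tcp [602.2  41.4 109.4] loc [ 27.4  -0.2 109.4] z [ 0.819  0.054 -0.571] y [ 0.065 -0.998 -0.001] F [-2.7  4.6  3.9] w 22.4 q [-0.28  0.36 -0.65 -2.47 -0.47 -1.99]
cover front x -79.52130322069074
0 165 30 [-0.29  0.24 -0.67 -2.4  -0.47 -2.07] {'shelf': 49, 'case': 44, 'hasp': -5, 'lever': 65, 'catch': 26}
0 165 35 [-0.15  0.2  -0.52 -2.07 -0.2  -2.51] {'shelf': 45, 'case': 43, 'hasp': 6, 'lever': 65, 'catch': 25}
IK FAIL -40 230 30 0.014437461221302031
-40 230 30 [-0.11  0.02 -0.55 -1.9  -0.16 -2.72] {'shelf': 48, 'case': 109, 'hasp': 30, 'lever': 77, 'catch': 94}
IK FAIL -40 230 35 0.09714640222673265
-40 230 35 [-0.11  0.02 -0.56 -1.92 -0.16 -2.7 ] {'shelf': 49, 'case': 106, 'hasp': 28, 'lever': 76, 'catch': 92}
```

View pics/s4.png

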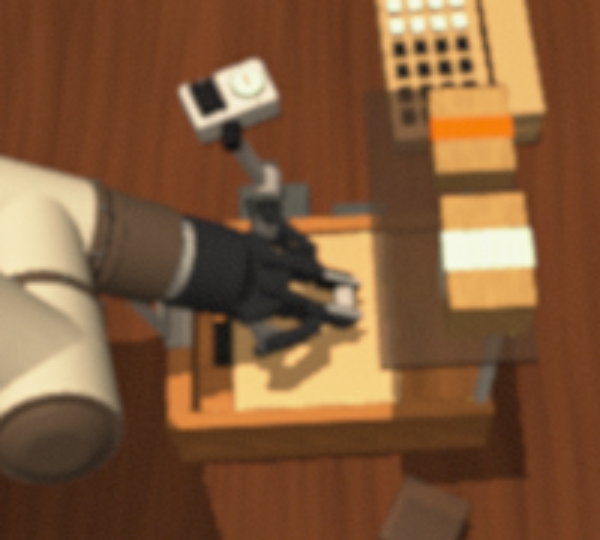

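```bash
python3 - <<'E'
from p1 import *
s=arm.read_state()
for gx in (0,-10,-22): q=gr(gx,116,35,s["joints"]); print(gx,q.round(2),clear(q,loc))
l=loc(s["position"]); go(case((l[0]-30,0,l[2]))); go(case((l[0]-43,0,l[2])))
E
```

```text
0 [-0.29  0.34 -0.68 -2.45 -0.47 -1.99] {'shelf': 79, 'case': -6, 'hasp': -34, 'lever': 65, 'catch': -24}
-10 [-0.31  0.33 -0.7  -2.45 -0.48 -1.99] {'shelf': 85, 'case': -6, 'hasp': -40, 'lever': 65, 'catch': -24}
-22 [-0.32  0.31 -0.73 -2.44 -0.5  -1.98] {'shelf': 93, 'case': -6, 'hasp': -47, 'lever': 65, 'catch': -13}
xyz cm [-1.71 -0.02 -2.46] ang [0. 0. 0.]
xyz cm [-2.45 -0.01 -3.53] ang [0. 0. 0.]
```

>>> move_arm(
  moves=[
    {"gripper":-1,"xyz":[-0.28,0,-0.41],"angular":[0,0,0]},
    {"gripper":-1,"xyz":[-0.57,0,-0.82],"angular":[0,0,0]},
    {"gripper":-1,"xyz":[-0.85,0,-1.23],"angular":[0,0,0]},
    {"gripper":-1,"xyz":[-1.14,0,-1.64],"angular":[0,0,0]},
    {"gripper":-1,"xyz":[-1.42,0,-2.05],"angular":[0,0,0]},
    {"gripper":-1,"xyz":[-1.71,0,-2.46],"angular":[0,0,0]},
  ],
)

```text
clock: 14.92
position: [573.4, 39.8, 109.4]
ee_rot: [0.886, 0.029, 0.463, -0.016]
contact_force: [2.2, 7.2, 0.0]
gripper_width: 22.6
```

```bash
python3 - <<'E'
from p1 import *
show(); s=arm.read_state()
im,L=cloud("scene"); P=L.reshape(-1,3); h=P[(P[:,2]>100)&(P[:,2]<200)&(abs(P[:,1])<22)&(P[:,0]<-125)&(P[:,0]>-200)];print("hasp",len(h),np.polyfit(h[:,2],h[:,0],1) if len(h)>9 else 0)
l=loc(s["position"]); go(case((l[0]-10,0,l[2])))
E
```

```text
14.925 tcp [573.4  39.8 109.4] loc [-1.500e+00  1.000e-01  1.094e+02] z [ 0.819  0.054 -0.571] y [ 0.066 -0.998 -0.001] F [2.2 7.2 0. ] w 22.6 q [-0.31  0.33 -0.72 -2.46 -0.51 -1.96]
hasp 59 [  -0.29127452 -107.23042089]
xyz cm [-0.54  0.01 -0.78] ang [0. 0. 0.]
```

>>> move_arm(
  moves=[
    {"gripper":-1,"xyz":[-0.24,-0.05,-0.34],"angular":[0,0,0]},
    {"gripper":-1,"xyz":[-0.48,-0.05,-0.7],"angular":[0,0,0]},
    {"gripper":-1,"xyz":[-0.65,-0.05,-0.94],"angular":[0,0,0]},
    {"gripper":-1,"xyz":[-0.76,-0.05,-1.1],"angular":[0,0,0]},
    {"gripper":-1,"xyz":[-0.76,-0.05,-1.1],"angular":[0,0,0]},
  ],
)

```text
clock: 15.6
position: [564.8, 39.1, 109.6]
ee_rot: [0.885, 0.028, 0.464, -0.016]
contact_force: [30.4, 18.1, -24.1]
gripper_width: 22.4
```

```bash
python3 - <<'E'
from p1 import *
show()
E
```

```text
15.6 tcp [564.8  39.1 109.6] loc [-10.1   0.  109.6] z [ 0.821  0.054 -0.568] y [ 0.065 -0.998 -0.002] F [ 30.4  18.1 -24.1] w 22.4 q [-0.33  0.32 -0.74 -2.46 -0.52 -1.95]
```

```bash
python3 - <<'E'
from p1 import *
s=arm.read_state(); q0=s["joints"]; a=gr(-21,128,33,q0); b=gr(-20,165,30,a); c=gr(-35,215,24,b)
pa=path(q0,a,1)+path(a,b,2)+path(b,c,3)+path(c,C2,2)
for q in pa: x,R=FK(q);print(loc(x),R.as_matrix()[:,2].round(2),q.round(2),list(clear(q,loc).values()))
pr(rows(pa,s),.6)
E
```

```text
[-10.9  -0.  121.5] [ 0.84  0.05 -0.54] [-0.33  0.3  -0.74 -2.45 -0.53 -1.97] [86, 6, -40, 65, -8]
[-10.    0.2 140.1] [ 0.85  0.06 -0.52] [-0.32  0.26 -0.72 -2.42 -0.51 -2.02] [75, 25, -28, 65, 9]
[ -9.6  -0.  159. ] [ 0.86  0.06 -0.5 ] [-0.31  0.22 -0.71 -2.39 -0.48 -2.07] [66, 44, -15, 65, 27]
[-13.9  -0.3 176.4] [ 0.88  0.06 -0.47] [-0.32  0.18 -0.71 -2.37 -0.5  -2.09] [62, 61, -6, 65, 45]
[-18.7  -0.3 193.5] [ 0.9   0.06 -0.44] [-0.33  0.14 -0.72 -2.36 -0.51 -2.11] [53, 78, 4, 67, 63]
[-24.    0.  210.1] [ 0.91  0.06 -0.41] [-0.33  0.11 -0.73 -2.34 -0.52 -2.13] [48, 94, 13, 71, 80]
[-3.560e+01 -2.000e-01  2.389e+02] [ 0.93  0.06 -0.36] [-0.34  0.03 -0.73 -2.3  -0.52 -2.19] [51, 120, 31, 81, 111]
[-48.6  -0.  266.3] [ 0.95  0.06 -0.31] [-0.35 -0.04 -0.73 -2.26 -0.52 -2.25] [64, 145, 50, 95, 141]
[{"gripper": 0.6, "xyz": [0.93, -0.0, -0.74], "angular": [-0.001, 0.028, -0.002]}, {"gripper": 0.6, "xyz": [2.52, -0.02, -1.73], "angular": [0.0, 0.054, -0.002]}, {"gripper": 0.6, "xyz": [4.1, -0.01, -2.77], "angular": [-0.001, 0.081, -0.002]}, {"gripper": 0.6, "xyz": [5.29, 0.02, -4.11], "angular": [-0.001, 0.116, -0.001]}, {"gripper": 0.6, "xyz": [6.42, 0.02, -5.47], "angular": [-0.001, 0.151, -0.001]}, {"gripper": 0.6, "xyz": [7.49, -0.02, -6.86], "angular": [-0.0, 0.185, -0.002]}, {"gripper": 0.6, "xyz": [9.2, -0.0, -9.44], "angular": [-0.0, 0.238, -0.001]}, {"gripper": 0.6, "xyz": [10.71, -0.03, -12.07], "angular": [-0.0, 0.29, -0.002]}]
```

>>> move_arm(
  moves=[
    {"gripper":-1,"xyz":[0.1,0.05,0.16],"angular":[0,0,0]},
    {"gripper":0.6,"xyz":[0.1,0.05,0.16],"angular":[0,0,0]},
    {"gripper":0.6,"xyz":[0.1,0.05,0.16],"angular":[0,0,0]},
    {"gripper":0.6,"xyz":[0.1,0.05,0.16],"angular":[0,0,0]},
    {"gripper":0.6,"xyz":[0.1,0.05,0.16],"angular":[0,0,0]},
  ],
)

```text
clock: 16.23
position: [562.1, 37.8, 109.2]
ee_rot: [0.886, 0.028, 0.463, -0.015]
contact_force: [1.6, -0.3, 1.0]
gripper_width: 68.1
```

```bash
python3 - <<'E'
from p1 import *
show()
im,L=cloud("top"); cv2.imwrite("pics/t5.png",cv2.resize(im[180:300,220:400],None,fx=4.4,fy=4.4,interpolation=cv2.INTER_CUBIC))
im,L=cloud("scene"); cv2.imwrite("pics/s5.png",cv2.resize(im[80:260,200:400],None,fx=3,fy=3))
s=arm.read_state(); q0=s["joints"]; a=gr(-20,128,33,q0); b=gr(-20,165,30,a); c=gr(-35,215,24,b)
pa=path(q0,a,1)+path(a,b,2)+path(b,c,3)+path(c,C2,2)
pr(rows(pa,s),.6)
E
```

```text
16.225 tcp [562.1  37.8 109.2] loc [-12.9  -1.1 109.2] z [ 0.819  0.052 -0.572] y [ 0.063 -0.998 -0.   ] F [ 1.6 -0.3  1. ] w 68.1 q [-0.33  0.32 -0.74 -2.46 -0.52 -1.96]
[{"gripper": 0.6, "xyz": [1.17, -0.1, -0.46], "angular": [0.001, 0.032, -0.002]}, {"gripper": 0.6, "xyz": [2.73, -0.12, -1.5], "angular": [0.002, 0.058, -0.001]}, {"gripper": 0.6, "xyz": [4.27, -0.1, -2.58], "angular": [0.001, 0.085, -0.002]}, {"gripper": 0.6, "xyz": [5.46, -0.07, -3.93], "angular": [0.001, 0.12, -0.001]}, {"gripper": 0.6, "xyz": [6.58, -0.07, -5.3], "angular": [0.001, 0.155, -0.001]}, {"gripper": 0.6, "xyz": [7.64, -0.1, -6.69], "angular": [0.002, 0.189, -0.001]}, {"gripper": 0.6, "xyz": [9.35, -0.08, -9.28], "angular": [0.002, 0.242, -0.001]}, {"gripper": 0.6, "xyz": [10.85, -0.1, -11.91], "angular": [0.002, 0.294, -0.001]}]
```

View pics/s5.png

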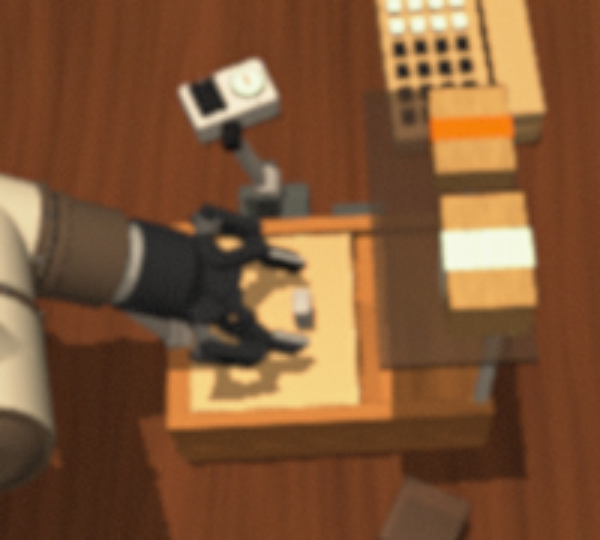

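The cover's tan plate now spans (190–357) and the well is hidden; the fingers are clear of the handle at (303,305). I'll retreat, then undo the wrist flip.

>>> move_arm(
  moves=[
    {"gripper":0.6,"xyz":[1.17,-0.1,-0.46],"angular":[0.001,0.032,-0.002]},
    {"gripper":0.6,"xyz":[2.73,-0.12,-1.5],"angular":[0.002,0.058,-0.001]},
    {"gripper":0.6,"xyz":[4.27,-0.1,-2.58],"angular":[0.001,0.085,-0.002]},
    {"gripper":0.6,"xyz":[5.46,-0.07,-3.93],"angular":[0.001,0.12,-0.001]},
    {"gripper":0.6,"xyz":[6.58,-0.07,-5.3],"angular":[0.001,0.155,-0.001]},
    {"gripper":0.6,"xyz":[7.64,-0.1,-6.69],"angular":[0.002,0.189,-0.001]},
    {"gripper":0.6,"xyz":[9.35,-0.08,-9.28],"angular":[0.002,0.242,-0.001]},
    {"gripper":0.6,"xyz":[10.85,-0.1,-11.91],"angular":[0.002,0.294,-0.001]},
  ],
)

```text
clock: 17.32
position: [525.9, 36.8, 267.2]
ee_rot: [0.808, 0.026, 0.588, -0.02]
contact_force: [0.0, 0.8, 0.8]
gripper_width: 68.5
```

```bash
cat >> p1.py <<'E'
def tv(x,y,z,pit=90,seed=(.3,.1,-.4,0,-.9,-1.9),fl=1):
    q,e=IK(case((x,y,z)),crot(pit,fl),np.array(seed)); 
    if e>.002: print("IK FAIL",x,y,z,pit,e)
    return q
E
python3 - <<'E'
from p1 import *
show(); s=arm.read_state(); q0=s["joints"]
im,L=cloud("scene"); P=L.reshape(-1,3); h=P[(P[:,2]>100)&(P[:,2]<188)&(abs(P[:,1])<22)&(P[:,0]<-125)&(P[:,0]>-200)];print("hasp",len(h),np.polyfit(h[:,2],h[:,0],1) if len(h)>9 else 0)
for a in ((-205,0,220,90),(-205,0,145,90),(-205,0,145,100),(-62,0,94,90)): q=tv(*a); print(a,q.round(2))
H0=tv(-205,0,235,95); M=np.array([.25,-.1,-.5,-.6,-.9,-1.9])
pa=arc(q0,H0,18,[-.1,-.1,.1,0,-.15,0])
for q in pa: x,R=FK(q);print(loc(x),R.as_matrix()[:,2].round(2),list(clear(q,loc).values()))
pr(rows(pa[:9],s),-1)
E
```

```text
17.325 tcp [525.9  36.8 267.2] loc [-4.910e+01  2.000e-01  2.672e+02] z [ 0.95   0.063 -0.307] y [ 0.066 -0.998 -0.001] F [0.  0.8 0.8] w 68.5 q [-0.36 -0.04 -0.74 -2.26 -0.54 -2.24]
hasp 159 [ -0.43513579 -93.67955228]
(-205, 0, 220, 90) [ 0.52 -0.06 -0.57 -0.   -1.06 -2.02]
(-205, 0, 145, 90) [ 0.52  0.04 -0.69 -0.   -0.84 -2.02]
(-205, 0, 145, 100) [ 0.46  0.14 -0.56 -0.08 -1.03 -1.92]
(-62, 0, 94, 90) [ 0.39  0.35 -0.44 -0.   -0.78 -1.89]
[-54.   25.7 280.2] [ 0.95  0.18 -0.26] [69, 156, 59, 89, 157]
[-61.9  50.4 292.4] [ 0.93  0.29 -0.23] [77, 166, 70, 87, 175]
[-73.9  73.1 300.7] [ 0.89  0.41 -0.22] [89, 174, 79, 86, 193]
[-89.4  92.8 304.6] [ 0.83  0.51 -0.23] [104, 179, 87, 84, 209]
[-107.6  108.5  304.3] [ 0.76  0.6  -0.26] [123, 181, 92, 83, 222]
[-127.7  119.6  300.1] [ 0.67  0.67 -0.31] [143, 181, 93, 84, 232]
[-148.5  125.8  292.8] [ 0.58  0.72 -0.37] [164, 180, 93, 86, 240]
[-169.3  126.8  283.1] [ 0.49  0.75 -0.44] [184, 172, 91, 91, 246]
[-188.9  123.   272. ] [ 0.39  0.76 -0.52] [204, 165, 88, 99, 250]
[-206.6  114.7  260.4] [ 0.29  0.75 -0.6 ] [217, 159, 85, 107, 25
[... 580 characters left out ...]
, -0.86], "angular": [0.11, 0.053, -0.148]}, {"gripper": -1, "xyz": [2.01, -5.03, -1.98], "angular": [0.221, 0.102, -0.294]}, {"gripper": -1, "xyz": [2.42, -7.3, -3.37], "angular": [0.332, 0.145, -0.439]}, {"gripper": -1, "xyz": [2.32, -9.27, -4.97], "angular": [0.443, 0.18, -0.581]}, {"gripper": -1, "xyz": [1.73, -10.84, -6.7], "angular": [0.554, 0.208, -0.721]}, {"gripper": -1, "xyz": [0.71, -11.95, -8.47], "angular": [0.666, 0.227, -0.858]}, {"gripper": -1, "xyz": [-0.62, -12.57, -10.24], "angular": [0.777, 0.237, -0.992]}, {"gripper": -1, "xyz": [-2.18, -12.67, -11.91], "angular": [0.889, 0.239, -1.124]}, {"gripper": -1, "xyz": [-3.84, -12.29, -13.44], "angular": [1.001, 0.233, -1.254]}]
```

>>> move_arm(
  moves=[
    {"gripper":-1,"xyz":[1.08,-2.55,-0.86],"angular":[0.11,0.053,-0.148]},
    {"gripper":-1,"xyz":[2.01,-5.03,-1.98],"angular":[0.221,0.102,-0.294]},
    {"gripper":-1,"xyz":[2.42,-7.3,-3.37],"angular":[0.332,0.145,-0.439]},
    {"gripper":-1,"xyz":[2.32,-9.27,-4.97],"angular":[0.443,0.18,-0.581]},
    {"gripper":-1,"xyz":[1.73,-10.84,-6.7],"angular":[0.554,0.208,-0.721]},
    {"gripper":-1,"xyz":[0.71,-11.95,-8.47],"angular":[0.666,0.227,-0.858]},
    {"gripper":-1,"xyz":[-0.62,-12.57,-10.24],"angular":[0.777,0.237,-0.992]},
    {"gripper":-1,"xyz":[-2.18,-12.67,-11.91],"angular":[0.889,0.239,-1.124]},
    {"gripper":-1,"xyz":[-3.84,-12.29,-13.44],"angular":[1.001,0.233,-1.254]},
  ],
)

```text
clock: 18.5
position: [378.0, 150.0, 270.8]
ee_rot: [0.471, 0.734, 0.487, -0.049]
contact_force: [-0.2, -0.3, 0.4]
gripper_width: -0.0
```

```bash
python3 - <<'E'
from p1 import *
show(); s=arm.read_state(); q0=s["joints"]
H0=tv(-205,0,235,95); pa=path(q0,H0,10)
for q in pa: x,R=FK(q);print(loc(x),R.as_matrix()[:,2].round(2),list(clear(q,loc).values()))
pr(rows(pa,s),-1)
E
```

```text
18.5 tcp [378.  150.  270.8] loc [-189.3  122.9  270.8] z [ 0.386  0.761 -0.521] y [0.739 0.083 0.668] F [-0.2 -0.3  0.4] w -0.0 q [-0.04 -0.12 -0.51 -1.15 -1.02 -2.09]
[-205.8  115.6  251.4] [ 0.29  0.74 -0.6 ] [216, 150, 78, 103, 247]
[-220.4  106.6  236.8] [ 0.21  0.71 -0.67] [226, 143, 73, 111, 246]
[-231.9   94.7  225.1] [ 0.12  0.66 -0.74] [232, 138, 69, 121, 246]
[-239.9   80.8  216.6] [ 0.05  0.59 -0.8 ] [235, 136, 65, 130, 244]
[-244.    65.5  211.3] [-0.01  0.51 -0.86] [236, 135, 63, 137, 242]
[-244.    49.8  209.3] [-0.06  0.42 -0.91] [231, 133, 60, 139, 239]
[-240.    34.5  210.7] [-0.09  0.32 -0.94] [223, 132, 57, 140, 235]
[-231.9   20.6  215.5] [-0.1   0.21 -0.97] [213, 131, 50, 140, 231]
[-220.1    8.8  223.6] [-0.1   0.1  -0.99] [201, 131, 43, 138, 224]
[-205.    0.  235.] [-0.09 -0.01 -1.  ] [188, 134, 39, 136, 216]
[{"gripper": -1, "xyz": [-0.68, -2.54, -0.24], "angular": [0.122, 0.004, -0.094]}, {"gripper": -1, "xyz": [-1.33, -4.64, -0.78], "angular": [0.242, 0.008, -0.19]}, {"gripper": -1, "xyz": [-2.16, -6.31, -1.54], "angular": [0.361, 0.012, -0.289]}, {"gripper": -1, "xyz": [-3.16, -7.53, -2.47], "angular": [0.477, 0.015, -0.391]}, {"gripper": -1, "xyz": [-4.26, -8.24, -3.49], "angular": [0.591, 0.017, -0.494]}, {"gripper": -1, "xyz": [-5.43, -8.42, -4.54], "angular": [0.703, 0.018, -0.6]}, {"gripper": -1, "xyz": [-6.6, -8.08, -5.56], "angular": [0.813, 0.016, -0.709]}, {"gripper": -1, "xyz": [-7.7, -7.21, -6.49], "angular": [0.92, 0.013, -0.819]}, {"gripper": -1, "xyz": [-8.67, -5.83, -7.26], "angular": [1.025, 0.006, -0.931]}, {"gripper": -1, "xyz": [-9.43, -3.98, -7.84], "angular": [1.126, -0.005, -1.045]}]
```

>>> move_arm(
  moves=[
    {"gripper":-1,"xyz":[-0.68,-2.54,-0.24],"angular":[0.122,0.004,-0.094]},
    {"gripper":-1,"xyz":[-1.33,-4.64,-0.78],"angular":[0.242,0.008,-0.19]},
    {"gripper":-1,"xyz":[-2.16,-6.31,-1.54],"angular":[0.361,0.012,-0.289]},
    {"gripper":-1,"xyz":[-3.16,-7.53,-2.47],"angular":[0.477,0.015,-0.391]},
    {"gripper":-1,"xyz":[-4.26,-8.24,-3.49],"angular":[0.591,0.017,-0.494]},
    {"gripper":-1,"xyz":[-5.43,-8.42,-4.54],"angular":[0.703,0.018,-0.6]},
    {"gripper":-1,"xyz":[-6.6,-8.08,-5.56],"angular":[0.813,0.016,-0.709]},
    {"gripper":-1,"xyz":[-7.7,-7.21,-6.49],"angular":[0.92,0.013,-0.819]},
    {"gripper":-1,"xyz":[-8.67,-5.83,-7.26],"angular":[1.025,0.006,-0.931]},
    {"gripper":-1,"xyz":[-9.43,-3.98,-7.84],"angular":[1.126,-0.005,-1.045]},
  ],
)

```text
clock: 19.75
position: [370.7, 26.2, 235.1]
ee_rot: [-0.032, 0.999, -0.002, -0.044]
contact_force: [0.0, -0.1, 0.3]
gripper_width: -0.2
```

```bash
cat > p2.py <<'E'
from p1 import *
def corner(th,rho,pit):
    # TCP (case x,z) so that finger front-bottom corner lies on the outer face
    t=np.radians(pit); px=-135+rho*np.cos(th)-2.5*np.sin(th); pz=94+rho*np.sin(th)+2.5*np.cos(th)
    f=np.array([np.sin(t),np.cos(t)])  # tool 'front' dir (x,z), pit 90 -> +x
    return np.array([px,pz])-11*f
E
python3 - <<'E'
from p2 import *
show(); s=arm.read_state(); q0=s["joints"]
W=[(-210,158,95),(-190,158,92)]
W+=[(*corner(th,80,90),90) for th in (1.57,1.35,1.1)]
Qs=[];sd=q0
for x,z,p in W: sd=tv(x,0,z,p,sd); Qs.append(sd); print(np.round([x,z,p]),sd.round(2))
pa=path(q0,Qs[0],3)+[Qs[1]]+path(Qs[1],Qs[2],2)+Qs[3:]
pr(rows(pa,s),-1)
E
```

```text
19.75 tcp [370.7  26.2 235.1] loc [-2.046e+02 -2.000e-01  2.351e+02] z [-0.088 -0.006 -0.996] y [-0.064  0.998 -0.   ] F [ 0.  -0.1  0.3] w -0.2 q [ 0.48 -0.02 -0.48 -0.04 -1.19 -1.98]
[-210  158   95] [ 0.49  0.06 -0.62 -0.04 -0.98 -1.97]
[-190  158   92] [ 0.49  0.06 -0.62 -0.02 -0.92 -1.98]
[-148.  174.   90.] [ 0.45  0.1  -0.53  0.   -0.94 -1.96]
[-131.  173.   90.] [ 0.44  0.13 -0.5  -0.   -0.94 -1.94]
[-112.  166.   90.] [ 0.42  0.17 -0.47  0.   -0.93 -1.93]
[{"gripper": -1, "xyz": [-0.31, 0.12, 2.7], "angular": [-0.0, -0.0, -0.001]}, {"gripper": -1, "xyz": [-0.3, 0.11, 5.25], "angular": [-0.0, -0.0, -0.001]}, {"gripper": -1, "xyz": [-0.14, 0.02, 7.72], "angular": [-0.0, -0.001, -0.002]}, {"gripper": -1, "xyz": [-2.13, 0.03, 7.55], "angular": [-0.0, -0.053, -0.002]}, {"gripper": -1, "xyz": [-4.14, 0.07, 6.57], "angular": [-0.001, -0.07, -0.002]}, {"gripper": -1, "xyz": [-6.13, 0.03, 5.59], "angular": [-0.0, -0.088, -0.002]}, {"gripper": -1, "xyz": [-7.89, 0.04, 5.58], "angular": [-0.0, -0.088, -0.002]}, {"gripper": -1, "xyz": [-9.83, 0.04, 6.02], "angular": [-0.0, -0.088, -0.002]}]
```

>>> move_arm(
  moves=[
    {"gripper":-1,"xyz":[-0.3,0.1,2.7],"angular":[0,0,0]},
    {"gripper":-1,"xyz":[-0.3,0.1,5.25],"angular":[0,0,0]},
    {"gripper":-1,"xyz":[-0.14,0.02,7.72],"angular":[0,0,-0.002]},
    {"gripper":-1,"xyz":[-2.13,0.03,7.55],"angular":[0,-0.053,-0.002]},
    {"gripper":-1,"xyz":[-4.14,0.07,6.57],"angular":[0,-0.07,-0.002]},
    {"gripper":-1,"xyz":[-6.13,0.03,5.59],"angular":[0,-0.088,-0.002]},
    {"gripper":-1,"xyz":[-7.89,0.04,5.58],"angular":[0,-0.088,-0.002]},
    {"gripper":-1,"xyz":[-9.83,0.04,6.02],"angular":[0,-0.088,-0.002]},
    {"gripper":-1,"xyz":[-9.83,0.04,6.02],"angular":[0,-0.088,-0.002]},
  ],
)

```text
clock: 20.88
position: [463.8, 32.8, 165.5]
ee_rot: [-0.031, 1.0, 0.001, -0.0]
contact_force: [-0.3, 0.0, -0.0]
gripper_width: -0.1
```

```bash
python3 - <<'E'
from p2 import *
show(); s=arm.read_state(); q0=s["joints"]
im,L=cloud("scene"); P=L.reshape(-1,3); h=P[(P[:,2]>98)&(P[:,2]<188)&(abs(P[:,1])<22)&(P[:,0]<-90)&(P[:,0]>-180)];print("hasp",len(h),np.polyfit(h[:,2],h[:,0],1) if len(h)>9 else 0)
Qs=[];sd=q0
for th in (.9,.7,.5,.3,.15,0.03): x,z=corner(th,84,90); sd=tv(x,0,z,90,sd); Qs.append(sd); print(x.round(),z.round(),sd.round(2))
sd=tv(-62,0,94.5,90,sd); Qs.append(sd)
pr(rows(Qs,s),-1)
E
```

```text
20.875 tcp [463.8  32.8 165.5] loc [-111.3    0.3  165.5] z [-0.001  0.003 -1.   ] y [-0.061  0.998  0.003] F [-0.3  0.  -0. ] w -0.1 q [ 0.42  0.18 -0.47 -0.   -0.93 -1.93]
hasp 177 [   0.41691278 -168.25894243]
-96.0 161.0 [ 0.41  0.21 -0.44  0.   -0.93 -1.91]
-83.0 150.0 [ 0.4   0.24 -0.43 -0.   -0.91 -1.91]
-73.0 136.0 [ 0.39  0.27 -0.42 -0.   -0.88 -1.9 ]
-66.0 121.0 [ 0.39  0.3  -0.42 -0.   -0.85 -1.89]
-63.0 109.0 [ 0.39  0.32 -0.43 -0.   -0.82 -1.89]
-62.0 99.0 [ 0.39  0.34 -0.44 -0.   -0.79 -1.89]
[{"gripper": -1, "xyz": [-1.56, -0.02, 0.42], "angular": [0.003, -0.001, -0.004]}, {"gripper": -1, "xyz": [-2.8, -0.02, 1.55], "angular": [0.003, -0.001, -0.004]}, {"gripper": -1, "xyz": [-3.78, -0.02, 2.9], "angular": [0.003, -0.001, -0.004]}, {"gripper": -1, "xyz": [-4.49, -0.02, 4.43], "angular": [0.003, -0.001, -0.004]}, {"gripper": -1, "xyz": [-4.8, -0.02, 5.65], "angular": [0.003, -0.001, -0.004]}, {"gripper": -1, "xyz": [-4.92, -0.03, 6.65], "angular": [0.003, -0.001, -0.004]}, {"gripper": -1, "xyz": [-4.94, -0.03, 7.1], "angular": [0.003, -0.001, -0.004]}]
```

>>> move_arm(
  moves=[
    {"gripper":-1,"xyz":[-1.56,0,0.42],"angular":[0,0,0]},
    {"gripper":-1,"xyz":[-2.8,0,1.55],"angular":[0,0,0]},
    {"gripper":-1,"xyz":[-3.78,0,2.9],"angular":[0,0,0]},
    {"gripper":-1,"xyz":[-4.49,0,4.43],"angular":[0,0,0]},
    {"gripper":-1,"xyz":[-4.8,0,5.65],"angular":[0,0,0]},
    {"gripper":-1,"xyz":[-4.92,0,6.65],"angular":[0,0,0]},
    {"gripper":-1,"xyz":[-4.94,0,7.1],"angular":[0,0,0]},
    {"gripper":-1,"xyz":[-4.94,0,7.1],"angular":[0,0,0]},
    {"gripper":-1,"xyz":[-4.94,0,7.1],"angular":[0,0,0]},
  ],
)

```text
clock: 22.05
position: [512.2, 36.0, 96.5]
ee_rot: [-0.031, 1.0, 0.001, 0.0]
contact_force: [-1.2, 0.3, 4.7]
gripper_width: -0.1
```

```bash
python3 - <<'E'
from p2 import *
show()
im,L=cloud("scene"); P=L.reshape(-1,3)
l=P[(P[:,2]>108)&(P[:,1]>105)&(P[:,1]<150)&(P[:,0]<0)&(P[:,0]>-110)&(P[:,2]<205)];print("lever",len(l),np.polyfit(l[:,2],l[:,0],1),l.mean(0),l[:,2].max())
E
```

```text
22.05 tcp [512.2  36.   96.5] loc [-62.8   0.3  96.5] z [ 0.001  0.003 -1.   ] y [-0.063  0.998  0.003] F [-1.2  0.3  4.7] w -0.1 q [ 0.39  0.34 -0.44 -0.   -0.78 -1.89]Traceback (most recent call last):
  File "<stdin>", line 4, in <module>
    raise TypeError("expected non-empty vector for x")
TypeError: expected non-empty vector for x
```

>>> move_arm(
  moves=[
    {"gripper":-1,"xyz":[0,0,0.2],"angular":[0,0,0]},
    {"gripper":-1,"xyz":[0,0,0.3],"angular":[0,0,0]},
    {"gripper":-1,"xyz":[0,0,0.3],"angular":[0,0,0]},
    {"gripper":-1,"xyz":[0,0,-3],"angular":[0,0,0]},
    {"gripper":-1,"xyz":[0,0,-8],"angular":[0,0,0]},
    {"gripper":-1,"xyz":[3,0,-13.5],"angular":[0,0,0]},
    {"gripper":-1,"xyz":[8,0,-14.5],"angular":[0,0,0]},
    {"gripper":-1,"xyz":[12,0,-14.5],"angular":[0,0,0]},
    {"gripper":-1,"xyz":[12,0,-14.5],"angular":[0,0,0]},
  ],
)

```text
clock: 23.22
position: [390.5, 27.7, 241.0]
ee_rot: [-0.032, 0.999, 0.002, 0.001]
contact_force: [0.7, -0.5, -0.3]
gripper_width: 0.2
```

```bash
cat >> p2.py <<'E'
def lcorner(th,rho,pit):
    t=np.radians(pit); n=np.array([-np.sin(th),np.cos(th)]); P=np.array([-50,100])+rho*np.array([np.cos(th),np.sin(th)])+5*n
    return P-11*np.array([np.sin(t),np.cos(t)])
E
python3 - <<'E'
from p2 import *
show(); s=arm.read_state(); q0=s["joints"]
im,L=cloud("scene"); P=L.reshape(-1,3)
l=P[(P[:,2]>125)&(P[:,1]>105)&(P[:,1]<155)&(P[:,0]<0)&(P[:,0]>-110)&(P[:,2]<205)];print("lever",len(l))
if len(l)>5: print(np.polyfit(l[:,2],l[:,0],1),l.mean(0),l[:,2].max())
cv2.imwrite("pics/s6.png",cv2.resize(im[80:260,200:400],None,fx=3,fy=3))
for a in ((-130,130,240,90),(-130,130,165,90),(-62,130,165,85),(-5,130,106,78)): q=tv(*a,seed=q0); print(a,q.round(2),clear(q,loc))
E
```

```text
23.225 tcp [390.5  27.7 241. ] loc [-184.8    0.   241. ] z [ 0.003  0.004 -1.   ] y [-0.063  0.998  0.004] F [ 0.7 -0.5 -0.3] w 0.2 q [ 0.49 -0.04 -0.5  -0.   -1.11 -2.  ]
lever 136
[ -0.2868804  -18.46049383] [-66.77885155 125.68118601 168.42683547] 191.88233095968891
(-130, 130, 240, 90) [ 0.7   0.1  -0.35  0.   -1.12 -2.21] {'shelf': 120, 'case': 128, 'hasp': 93, 'lever': 33, 'catch': 199}
(-130, 130, 165, 90) [ 0.7   0.18 -0.47 -0.   -0.93 -2.21] {'shelf': 120, 'case': 56, 'hasp': 62, 'lever': -2, 'catch': 165}
(-62, 130, 165, 85) [ 0.65  0.25 -0.4   0.06 -0.85 -2.2 ] {'shelf': 59, 'case': 56, 'hasp': 79, 'lever': -25, 'catch': 127}
(-5, 130, 106, 78) [ 0.62  0.36 -0.48  0.21 -0.56 -2.29] {'shelf': 24, 'case': 9, 'hasp': 99, 'lever': -39, 'catch': 89}
```

View pics/s6.png

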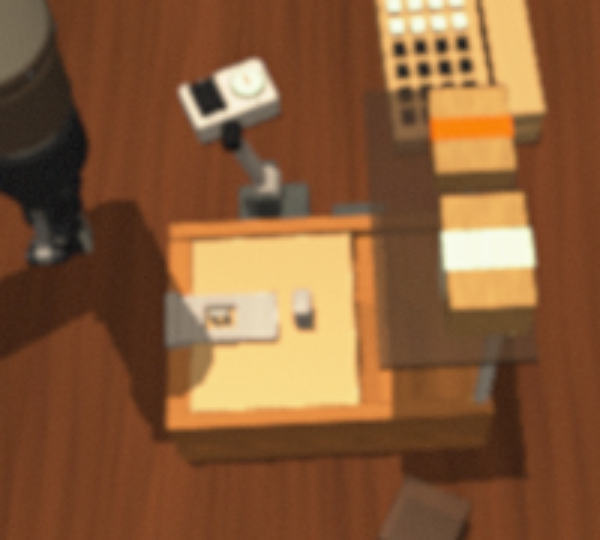

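The hasp lies flat at (220,318) with the catch up through its slot. Last job is the lever, now at about 1.85 rad.

```bash
python3 - <<'E'
from p2 import *
s=arm.read_state(); q0=s["joints"]
W=[(-145,240,90),(-145,158,90),(-105,158,90)]+[(*lcorner(th,64,p),p) for th,p in ((1.57,88),(1.35,86),(1.1,84))]
Qs=[];sd=q0
for x,z,p in W: sd=tv(x,130,z,p,sd); Qs.append(sd); print(np.round([x,z,p]),sd.round(2),clear(sd,loc)["shelf"])
pa=path(q0,Qs[0],3)+path(Qs[0],Qs[1],2)+Qs[2:3]+path(Qs[2],Qs[3],2)+Qs[4:]
pr(rows(pa,s),-1)
E
```

```text
[-145  240   90] [ 0.73  0.07 -0.38 -0.   -1.12 -2.23] 135
[-145  158   90] [ 0.73  0.16 -0.51 -0.   -0.9  -2.23] 135
[-105  158   90] [ 0.67  0.22 -0.42  0.   -0.92 -2.18] 95
[-66. 164.  88.] [ 0.64  0.26 -0.36  0.02 -0.92 -2.16] 59
[-52. 163.  86.] [ 0.63  0.27 -0.36  0.05 -0.88 -2.17] 48
[-36. 158.  84.] [ 0.63  0.29 -0.37  0.08 -0.83 -2.18] 36
[{"gripper": -1, "xyz": [-1.76, 4.11, 0.05], "angular": [0.001, 0.001, -0.001]}, {"gripper": -1, "xyz": [-2.99, 8.43, 0.08], "angular": [0.002, 0.003, -0.001]}, {"gripper": -1, "xyz": [-3.78, 12.97, 0.18], "angular": [0.004, 0.004, -0.002]}, {"gripper": -1, "xyz": [-3.93, 13.08, 4.36], "angular": [0.004, 0.004, -0.002]}, {"gripper": -1, "xyz": [-3.75, 12.94, 8.38], "angular": [0.004, 0.004, -0.002]}, {"gripper": -1, "xyz": [-7.75, 12.95, 8.39], "angular": [0.004, 0.004, -0.002]}, {"gripper": -1, "xyz": [-9.7, 12.98, 8.11], "angular": [0.004, -0.014, -0.002]}, {"gripper": -1, "xyz": [-11.66, 12.96, 7.84], "angular": [0.004, -0.031, -0.002]}, {"gripper": -1, "xyz": [-13.07, 12.96, 7.93], "angular": [0.004, -0.066, -0.002]}, {"gripper": -1, "xyz": [-14.62, 12.96, 8.4], "angular": [0.004, -0.101, -0.002]}]
```

>>> move_arm(
  moves=[
    {"gripper":-1,"xyz":[-1.76,4.11,0.05],"angular":[0.001,0.001,-0.001]},
    {"gripper":-1,"xyz":[-2.99,8.43,0.08],"angular":[0.002,0.003,-0.001]},
    {"gripper":-1,"xyz":[-3.78,12.97,0.18],"angular":[0.004,0.004,-0.002]},
    {"gripper":-1,"xyz":[-3.93,13.08,4.36],"angular":[0.004,0.004,-0.002]},
    {"gripper":-1,"xyz":[-3.75,12.94,8.38],"angular":[0.004,0.004,-0.002]},
    {"gripper":-1,"xyz":[-7.75,12.95,8.39],"angular":[0.004,0.004,-0.002]},
    {"gripper":-1,"xyz":[-9.7,12.98,8.11],"angular":[0.004,-0.014,-0.002]},
    {"gripper":-1,"xyz":[-11.66,12.96,7.84],"angular":[0.004,-0.031,-0.002]},
    {"gripper":-1,"xyz":[-13.07,12.96,7.93],"angular":[0.004,-0.066,-0.002]},
    {"gripper":-1,"xyz":[-14.62,12.96,8.4],"angular":[0.004,-0.101,-0.002]},
  ],
)

```text
clock: 24.52
position: [531.9, 167.2, 157.9]
ee_rot: [-0.032, 0.998, 0.001, 0.052]
contact_force: [-1.0, -0.2, -0.3]
gripper_width: -0.2
```

```bash
python3 - <<'E'
from p2 import *
show(); s=arm.read_state(); q0=s["joints"]
Qs=[];sd=q0
for th,p in ((.9,82),(.7,80),(.5,78),(.3,78),(.15,78),(.03,78)): x,z=lcorner(th,64,p); sd=tv(x,130,z,p,sd); Qs.append(sd); print(x.round(),z.round(),sd.round(2),clear(sd,loc)["shelf"])
Qs.append(tv(2,130,104.5,78,sd))
pr(rows(Qs,s),-1)
E
```

```text
24.525 tcp [531.9 167.2 157.9] loc [-34.6 129.9 157.9] z [ 0.105  0.006 -0.994] y [-0.064  0.998 -0.   ] F [-1.  -0.2 -0.3] w -0.2 q [ 0.63  0.29 -0.37  0.08 -0.83 -2.18]
-25.0 152.0 [ 0.63  0.3  -0.39  0.11 -0.77 -2.2 ] 28
-15.0 143.0 [ 0.62  0.31 -0.41  0.14 -0.71 -2.23] 23
-7.0 133.0 [ 0.62  0.32 -0.45  0.19 -0.63 -2.27] 20
-1.0 121.0 [ 0.62  0.34 -0.45  0.19 -0.61 -2.27] 17
2.0 112.0 [ 0.61  0.36 -0.46  0.2  -0.59 -2.27] 16
3.0 105.0 [ 0.61  0.37 -0.46  0.2  -0.57 -2.28] 16
[{"gripper": -1, "xyz": [-0.88, 0.01, 0.72], "angular": [-0.001, -0.035, -0.002]}, {"gripper": -1, "xyz": [-1.78, 0.01, 1.67], "angular": [-0.001, -0.07, -0.002]}, {"gripper": -1, "xyz": [-2.48, 0.01, 2.79], "angular": [-0.001, -0.104, -0.002]}, {"gripper": -1, "xyz": [-2.95, 0.02, 3.98], "angular": [-0.001, -0.104, -0.002]}, {"gripper": -1, "xyz": [-3.14, 0.02, 4.93], "angular": [-0.001, -0.104, -0.002]}, {"gripper": -1, "xyz": [-3.18, 0.02, 5.69], "angular": [-0.001, -0.104, -0.002]}, {"gripper": -1, "xyz": [-3.08, 0.02, 5.7], "angular": [-0.001, -0.104, -0.002]}]
```

>>> move_arm(
  moves=[
    {"gripper":-1,"xyz":[-0.88,0,0.72],"angular":[0,-0.035,-0.002]},
    {"gripper":-1,"xyz":[-1.78,0,1.67],"angular":[0,-0.07,-0.002]},
    {"gripper":-1,"xyz":[-2.48,0,2.79],"angular":[0,-0.104,-0.002]},
    {"gripper":-1,"xyz":[-2.95,0,3.98],"angular":[0,-0.104,-0.002]},
    {"gripper":-1,"xyz":[-3.14,0,4.93],"angular":[0,-0.104,-0.002]},
    {"gripper":-1,"xyz":[-3.1,0,5.6],"angular":[0,-0.104,-0.002]},
    {"gripper":-1,"xyz":[-3.08,0,5.7],"angular":[0,-0.104,-0.002]},
    {"gripper":-1,"xyz":[-3.08,0,5.7],"angular":[0,-0.104,-0.002]},
  ],
)

```text
clock: 25.52
position: [568.6, 169.8, 106.2]
ee_rot: [-0.033, 0.994, 0.003, 0.105]
contact_force: [-4.0, -1.8, 11.5]
gripper_width: 0.4
```

```bash
python3 - <<'E'
from p2 import *
show()
E
```

```text
25.525 tcp [568.6 169.8 106.2] loc [  2.2 130.1 106.2] z [ 0.208  0.013 -0.978] y [-0.067  0.998 -0.001] F [-4.  -1.8 11.5] w 0.4 q [ 0.61  0.37 -0.47  0.21 -0.57 -2.28]
```

>>> move_arm(
  moves=[
    {"gripper":-1,"xyz":[0,0,0.15],"angular":[0,0,0]},
    {"gripper":-1,"xyz":[0,0,0.15],"angular":[0,0,0]},
    {"gripper":-1,"xyz":[0.3,0,-3],"angular":[0,0,0]},
    {"gripper":-1,"xyz":[3,0,-7],"angular":[0,0,0]},
    {"gripper":-1,"xyz":[8,0,-10],"angular":[0,0,0]},
    {"gripper":-1,"xyz":[14,0,-11],"angular":[0,0,0]},
    {"gripper":-1,"xyz":[19,0,-11],"angular":[0,0,0]},
    {"gripper":-1,"xyz":[22,0,-11],"angular":[0,0,0]},
    {"gripper":-1,"xyz":[22,0,-11],"angular":[0,0,0]},
  ],
)

```text
clock: 26.65
position: [328.2, 152.8, 165.8]
ee_rot: [-0.034, 0.994, 0.003, 0.103]
contact_force: [0.0, 0.9, 0.1]
gripper_width: 0.1
```

```bash
python3 - <<'E'
from p2 import *
show()
im,L=cloud("scene"); P=L.reshape(-1,3)
def st(n,x0,x1,y0,y1):
    m=(P[:,0]>x0)&(P[:,0]<x1)&(P[:,1]>y0)&(P[:,1]<y1); print(n,m.sum(),np.median(P[m],0).round(1),np.polyfit(P[m][:,0],P[m][:,2],1).round(3))
st("lever bar",-25,22,124,136); st("hasp tab",-76,-46,-18,18)
a=cv2.imread("pics/scene0.png"); d=cv2.absdiff(a,im).max(2); print("tester/cube/calc diff",[d[s].mean().round(1) for s in (np.s_[98:125,258:292],np.s_[240:272,325:358],np.s_[65:125,325:382])])
cv2.imwrite("pics/s7.png",im)
E
```

```text
26.65 tcp [328.2 152.8 165.8] loc [-238.7  128.9  165.8] z [ 0.204  0.013 -0.979] y [-0.069  0.998 -0.002] F [0.  0.9 0.1] w 0.1 q [ 1.04 -0.12 -0.89  0.27 -0.7  -2.73]
lever bar 88 [ -7.3 130.3 102.2] [ 0.55  97.722]
hasp tab 139 [-61.   -0.2  94.7] [-1.5000e-02  9.3568e+01]
tester/cube/calc diff [np.float64(4.3), np.float64(2.5), np.float64(2.1)]
```

View pics/s7.png

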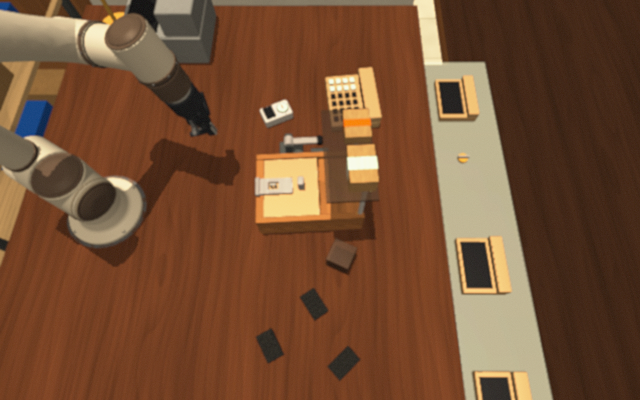

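The scene shows the lever lying back at (303,141), the hasp flat, the cover shut, and the bystanders unmoved. The lever slope fit looks polluted by stray points, so I'll recheck its heights before handing in.

```bash
python3 - <<'E'
from p2 import *
for n in("scene","top"):
    im,L=cloud(n); P=L.reshape(-1,3)
    for x in range(-60,50,10):
        m=(P[:,0]>x)&(P[:,0]<x+10)&(abs(P[:,1]-130)<8)&(P[:,2]>80)
        print(n,x,m.sum(),np.median(P[m][:,2]).round(1) if m.sum() else None)
E
```

```text
scene -60 20 109.4
scene -50 22 108.4
scene -40 15 102.5
scene -30 19 102.8
scene -20 19 102.2
scene -10 16 102.6
scene 0 20 102.8
scene 10 15 102.4
scene 20 17 103.1
scene 30 18 106.3
scene 40 5 105.4
top -60 26 109.8
top -50 28 112.0
top -40 26 106.0
top -30 27 104.9
top -20 26 104.0
top -10 26 104.9
top 0 28 104.6
top 10 27 104.6
top 20 25 104.8
top 30 24 107.0
top 40 20 106.7
```

Along its length the bar is level at about 105 mm, so the lever is flat. Handing in.

```bash
python3 -c "
from bench import arm
print(arm.job_done())"
```

```text
the job is handed in; nothing more can be done
None
```

The job is handed in at about 27 s on the robot's clock, with every step done in the order asked; the hand-in gave no verdict.

I laid the nearest keypad flat in the well and let go of it. Then I pulled the cover shut by its handle, swung the hasp down over the catch and pressed the cam lever flat.

**Last checks:**
- **Keypad:** after release it lay flat at about x -69, y -1 in the case's frame, close to the target point. The shut cover now hides it.
- **Cover:** the handle stopped where the shut position should be, with a firm push of about 30 N against the stop, and the last picture shows the well closed.
- **Hasp:** it lies level at about 95 mm, with the catch up through its slot.
- **Lever:** the bar is level along its length, at 105 mm in the top camera and 102–103 mm in the scene camera. My first slope fit for it disagreed (0.55), spoiled by stray points beside the lever, so I measured heights along the bar instead.
- **Bystanders:** the tester, cube and calculator show no visible change from the first picture.
- **Shelf:** the forces read at the end of each move showed no sign of contact with it.

**Not as planned:**
- My first tilt towards the handle stopped at a wrist joint limit and left the gripper askew in free space. I backed out and approached with the wrist turned the other way.
- While I pulled the cover shut, the open hasp leaned a little further back, from about 1.83 to 1.98 rad, most likely nudged by the gripper. This was before its own step.

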